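# Clamp a pressure gauge in the ratchet vice

### The arm

A 6-joint arm with a two-finger parallel gripper is mounted at the origin on the work surface. World frame = base frame: x ahead of the robot, y to its left, z up, the work surface at z = 0. Lengths are in m, angles in rad, forces in N, time in s.
With the tool pointing down it reaches from about 0.25 to 0.775 m from the base axis. Payload 4 kg.
Tool frame: the origin (TCP) lies at the very end of the fingers, on their centre line; the grasp point (between the pads) lies tcp_to_grasp behind it (tcp_to_grasp is the distance from the TCP to the grasp point, in m); z points along the fingers, y is the direction in which the jaws open and shut (so a half turn about z gives the same grasp; the last joint's range is limited). The gripper opens to 94 mm and grips with 3 to 60 N. Pads are 16 mm wide; open, the fingers measure 119 mm over their backs; the gripper's body (75 mm by 177 mm) begins 78 mm behind the grasp point.
Start: joints at [1.053, 0.087, 1.371, -0, 1.684, -0.103], TCP at [0.222, 0.503, 0.206] pointing down, gripper open.
Joint ranges: [-3.1, 3.1], [-0.76, 2.03], [0.27, 2.55], [-1.08, 4.22], [0.17, 2.65], [-2.57, 2.57]. Speed limits (rad/s): [2.79, 2.79, 3.14, 3.14, 3.14, 3.14].

### API

Orientations are given as [roll, pitch, yaw] about the fixed x, y, z axes, in that order (R = Rz(yaw) Ry(pitch) Rx(roll)).
In Python, from bench import * gives the robot as it stands.
- The arm moves only by the tool play_rows, never from a script. Its argument "rows" is a list of rows, each a list of 3 entries, a list of its own where there are three numbers: the finger opening in cm, from 0 to 9.4, then the shift along the world's x, y, z in cm, then the turn, a rotation vector about the world's x, y, z in rad. A call has 1 to 8 rows; each row is the pose to reach, as a shift and turn from the pose commanded when the call began; what a row does not reach only later rows make up. A row lasts 1/12 s, in which the tool goes at most 41.7 mm and 7.16 degrees, less where a joint would pass 70% of its speed; a pose out of reach is approached as far as the arm can. A call with a gripper value outside its range is refused whole. The fingers move at their own pace and stop on an object; the grip force is fixed at half the most. Time passes only in rows, so rows that repeat a pose let the fingers close. It gives the time, the measured TCP pose, the force and the opening at its end, in the units of the state.
- get_obs(): the state, without advancing time (a new reading comes with each control period).
- snapshot(name): name is "side" or "top"; returns a dict with "pixels" (384x512x3 uint8, red, green, blue), "fx", "fy", "cx", "cy" (pixels), "dist_coeffs" ([k1, k2, p1, p2, k3] as OpenCV has them; the pictures are not rectified), "rvec" (rotation vector, rad) and "tvec" (3), from world to camera coordinates, as OpenCV has them. Camera axes: x right, y down, z forward; pixel columns grow to the right and rows downward; lengths in m; the calibration is good to about 2 mm. A picture is of the moment at which its call begins. There is no depth.
- close_job(): hands the job in, once; it reports no verdict.
Trained networks look in the newest picture that a camera, given by its name, has taken for a name from the list of things; names that differ only in an ending like _2 or _b are one class to them, and where a whole thing is asked for, a point or a joint stands for the part that bears it (a point fixed in the world has none). Each returns a list of dicts, best first, with "confidence" (0 to 1); they miss things now and then, are a little off and sometimes report something else, mostly with a low value. They report only what shows in the picture. A call takes as long as a camera call. They do not tell look-alikes from the thing itself.
- silhouettes(camera, label): "mask" (384x512 bool, what is visible of it) and "point" ([row, column] in pixels, amid what is visible of it).
The state is a dict: "time": time; "joint_positions": joint angles; "qvel": joint speeds; "joint_torque": joint torques, N m; "tool_pos": TCP position; "ee_rot": TCP orientation; "wrist_force": force on the tool from outside, world axes, zero at the start; "wrist_torque": the same for the moment, N m; "width": finger opening in m.
Only numpy, scipy, OpenCV 4.12 (cv2) and the standard library are available. Lean on these libraries where they do the work, as an engineer would, in place of code of your own. Each camera call takes 0.05 s, during which the arm holds its last target. There are 200 camera calls.

### The job

Clamp the small pressure gauge in the ratchet vice for adjustment: push the knob down to free its pawl and turn it back until the jaw has opened enough for the gauge, lay the gauge flat on the bed, dial up, with its stem pointing into the slot of the vee, then turn the knob forward click by click, feeling it stiffen, until the pawl holds the gauge nipped up at about 25 N - the case dents if it is squeezed past 50 N. Never wrench the knob back against the engaged pawl, and leave the other things on the bench where they are.

Things in the scene. Friction and masses are not known exactly. Their poses are not given: they have to be found in the camera images.
- knob_top (a point): Centre of the top of the vice's knob: black, round, ribbed, axis upright, 44 mm diameter, 24 mm tall, to be gripped across its diameter; this point is 111 mm above the bench. With the knob up it turns forward freely with light clicks (under 0.1 N m), but back only until the pawl meets a tooth, at most one click. Axes as vice when wheel is 0
- knob: Knob with its aluminium collar (66 mm diameter, 4 mm thick, under the ribbed part; upper face 24 mm below knob_top). It can be pushed straight down 7 mm to a hard stop against a spring (6 N to start, 11 N just before the stop): a domed cam under the collar then swings the pawl out, clear of the teeth from about 5 mm down. A pawl under load jams: ease the knob forward a touch first. Let up, it rises by itself and the pawl drops in. Origin 39 mm below knob_top
- wheel (a joint): Angle (rad) of the knob and the 75 mm toothed ratchet wheel below it; larger = clockwise from above = jaw closing, by rack and pinion 0.010 m per rad; end stops at -1.7 (open) and 0.8. 30 teeth: the pawl has dropped in by wheel = n x 0.2094 + 0.02 (n whole). Let go, a loaded knob falls back to the last click and rests at about n x 0.2094 - 0.05, losing some 6 N of clamping
- vice: Grey vice bolted to the bench, base 130 mm (x) by 262 mm (y), 10 mm thick; origin on the bench at the middle; its +y is the way the jaw closes. Knob axis at y = -0.075 on a gearbox 104 mm square, 55 mm tall. The gauge lies on a steel bed 26 mm wide (x), top 28 mm above the bench, y = 0.012 to 0.092; beside the bed is only the base plate, so fingers can reach past the gauge's edge
- pawl: Spring-loaded steel pawl beside the ratchet wheel on the gearbox, about 25 mm long; origin on its pivot. It is worked by the knob's cam, not by hand. It bears the wheel's back-turning load; more than 35 N on it (some 0.9 N m back on the knob) counts as wrenching the knob against it
- jaw: Moving jaw; origin at the centre of its pad's free face, 42 mm above the bench, +y towards the vee. The rubber pad (22 mm wide, 18 mm tall) is sprung, 8 N per mm: one click adds about 17 N of clamping force and 0.17 N m of knob torque (torque = clamping force x 0.010 m, plus about 0.05 N m of friction and click)
- vee: Foot of the fixed vee; origin on the bed's top under the centre of a seated gauge, axes as the vice's. On it are bolted two steel posts, faces 35 degrees either side of +y, 24 mm tall above the bed, with a 19 mm slot between them for the stem - but up to 3 mm nearer or further along y than nominal, not measured: feel when the pad touches (nominally pad face at y = -0.025 here; it starts beyond that)
- gauge: The small pressure gauge: steel case 50 mm diameter and 28 mm thick, white dial, about 0.16 kg, lying on its back; origin at the centre of its underside, z up out of the dial; the brass stem (12 mm square, then 10 mm round thread) sticks out of the rim along +y of the gauge. To be clamped with +y of gauge and vee alike
- gauge_stem (a point): End of the small gauge's stem: 51 mm from the gauge's centre along its +y, 12 mm above its underside
- big_gauge: A larger gauge, case 80 mm diameter and 34 mm thick, not wanted; origin at the centre of its underside, stem to its +y (reaching 72 mm from the centre). It and the small gauge lie either side of the vice, either way round
- weight: Bystander: steel weight, 80 mm diameter, 24 mm tall; origin at the centre of its underside
- oil: Bystander: white plastic bottle with black cap, 48 mm diameter, 120 mm tall; origin at the centre of its underside
- adapter: Bystander: brass threaded adapter standing upright, 24 mm diameter, 42 mm tall; origin at the centre of its underside
- spanner: Bystander: steel spanner 170 mm long lying along its x; origin under its middle
- driver: Bystander: screwdriver 190 mm long lying along its x; origin under its middle
- nut: Bystander: steel ring nut 28 mm diameter, 14 mm tall; origin at the centre of its underside
Not all that is in view belongs to the job. Leave any pink or purple look-alike of the gauge alone.

How it is judged:
By the outcome, as a careful person would: the job done as asked, in the order asked, and still so for the second after the job is handed in, with the robot touching nothing.
It also fails if it takes over 67 s, if anything falls off the work surface, if the arm or the gripper's body presses on something with over 40 N, if the wrist force passes 120 N, or if a joint passes its speed limit or range.

## Working session

There is one attempt and no reset: what is moved stays moved. The work goes in short steps, Python scripts to look and compute and a tool call to move; the robot and the scene stay as the last step left them, time stands still between calls to the robot, and variables do not carry over. Pictures are saved under pics/ and viewed, about 8 in all and at most 12, crops included, and the job is handed in when it is done.

Besides the shell and the picture viewer there is one more tool, called after "Emit:" as a command line: name --argument value ..., lists and objects as JSON in quotes. play_rows: Moves the arm, as the interface text tells. Its arguments: {"type":"object","properties":{"rows":{"type":"array"}},"required":["rows"]}

```bash
ls; mkdir -p pics; cat > h.py <<'E'
from bench import *
import numpy as np, cv2
def K(s): return np.array([[s['fx'],0,s['cx']],[0,s['fy'],s['cy']],[0,0,1.]])
def ray(s,uv):
    R=cv2.Rodrigues(np.array(s['rvec'],float))[0]; t=np.array(s['tvec'],float)
    n=cv2.undistortPoints(np.array(uv,float).reshape(-1,1,2),K(s),np.array(s['dist_coeffs'],float)).reshape(-1,2)
    d=np.c_[n,np.ones(len(n))]@R
    return -R.T@t,d
def atz(s,uv,z):
    c,d=ray(s,uv); return c+d*((z-c[2])/d[:,2])[:,None]
def proj(s,P):
    return cv2.projectPoints(np.array(P,float).reshape(-1,1,3),np.array(s['rvec'],float),np.array(s['tvec'],float),K(s),np.array(s['dist_coeffs'],float))[0].reshape(-1,2)
def save(s,n): cv2.imwrite('pics/'+n,s['pixels'][:,:,::-1])
E
python3 - <<'E'
from h import *
o=get_obs(); print(o)
import pickle
S={}
for n in ['top','side']:
    s=snapshot(n); S[n]=s; save(s,n+'0.png')
    print(n,ray(s,[[256,192]]))
    for l in ['gauge','big_gauge','knob_top','jaw','vee','pawl','vice','gauge_stem','oil','weight','adapter','spanner','driver','nut']:
        for r in silhouettes(n,l)[:3]:
            if r['confidence']>.2: print(n,l,round(r['confidence'],2),np.round(r['point']),r['mask'].sum(),np.round(atz(s,[r['point'][::-1]],0.02)[0],3))
pickle.dump(S,open('S.pkl','wb'))
a=np.hstack([S['top']['pixels'],S['side']['pixels']])
E
```

```text
pics
{'time': 0.0, 'joint_positions': array([ 1.05287769e+00,  8.79260441e-02,  1.37220733e+00, -1.64609091e-05,
        1.68363085e+00, -1.03111775e-01]), 'qvel': array([-3.00624528e-04,  2.44637257e-04, -1.43557882e-03,  9.01858323e-06,
        8.64643759e-04,  7.54877447e-04]), 'joint_torque': array([-9.74674276e-05, -3.40184712e+01, -3.02426684e+01,  7.18412362e-02,
        3.28742468e-02, -1.59885171e-04]), 'tool_pos': array([0.22140029, 0.50287196, 0.20434383]), 'ee_rot': array([-3.13943093e+00, -2.07244736e-04,  2.72678373e+00]), 'wrist_force': array([-1.21670218,  1.27070053, -0.47346761]), 'wrist_torque': array([ 0.05068848, -0.03830334, -0.01427172]), 'width': 0.09426692551504713}
top (array([ 4.08177659e-01, -8.74600533e-05,  1.01637067e+00]), array([[ 0.17177102,  0.01391514, -0.98514761]]))
top gauge 0.98 [253. 408.] 388 [ 0.431 -0.378  0.02 ]
top gauge 0.82 [215. 409.] 426 [ 0.527 -0.385  0.02 ]
top gauge 0.8 [214. 362.] 354 [ 0.528 -0.263  0.02 ]
top big_gauge 0.82 [223. 136.] 889 [0.494 0.323 0.02 ]
top big_gauge 0.31 [126. 204.] 396 [0.763 0.159 0.02 ]
top knob_top 0
[... 1488 characters left out ...]
 0.51 [176. 237.] 103 [0.561 0.109 0.02 ]
side vice 0.85 [210. 249.] 2473 [ 0.553 -0.037  0.02 ]
side gauge_stem 0.8 [327. 247.] 415 [ 0.421 -0.392  0.02 ]
side gauge_stem 0.73 [314. 288.] 400 [ 0.532 -0.393  0.02 ]
side gauge_stem 0.6 [272. 272.] 336 [ 0.538 -0.264  0.02 ]
side oil 0.95 [149. 287.] 371 [0.766 0.172 0.02 ]
side weight 0.7 [148. 246.] 62 [0.635 0.223 0.02 ]
side weight 0.57 [203. 313.] 414 [ 0.751 -0.074  0.02 ]
side adapter 0.46 [147. 244.] 46 [0.627 0.227 0.02 ]
side adapter 0.24 [246. 318.] 387 [ 0.698 -0.225  0.02 ]
side spanner 0.58 [245. 314.] 392 [ 0.689 -0.22   0.02 ]
side driver 0.74 [118. 246.] 126 [0.684 0.367 0.02 ]
side nut 0.37 [181. 175.] 49 [0.365 0.155 0.02 ]
```

```bash
python3 - <<'E'
import cv2
a=cv2.imread('pics/top0.png'); cv2.imwrite('pics/top_c.png',cv2.resize(a[100:300,90:450],None,fx=2.2,fy=2.2,interpolation=cv2.INTER_CUBIC))
a=cv2.imread('pics/top0.png'); cv2.imwrite('pics/g_c.png',cv2.resize(a[155:285,330:450],None,fx=4.5,fy=4.5,interpolation=cv2.INTER_CUBIC))
E
```

```text
(no output)
```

View pics/top_c.png

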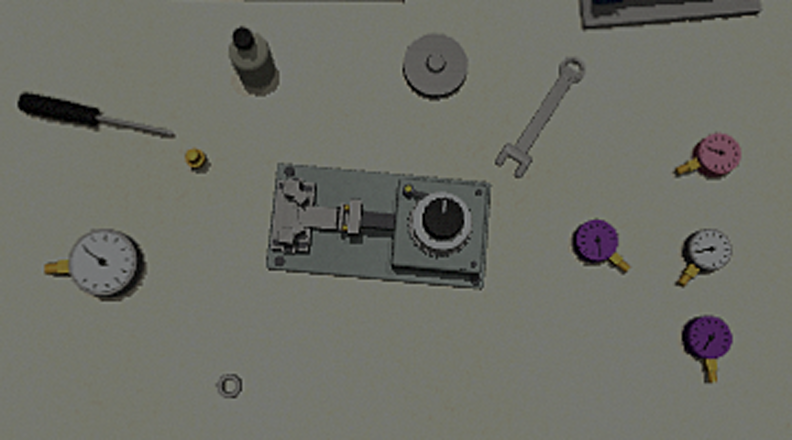

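View pics/g_c.png

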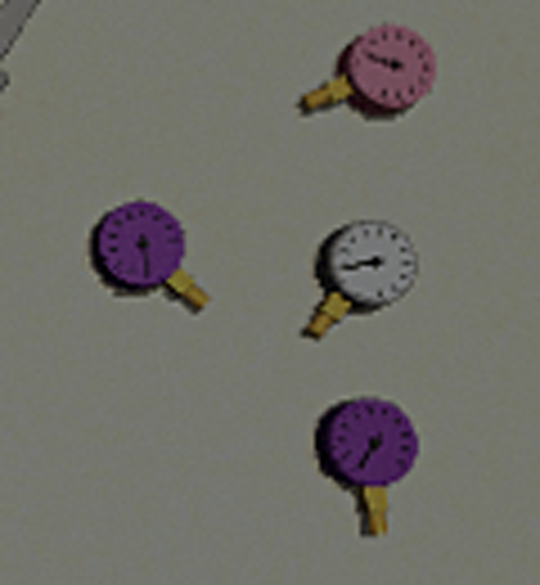

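The small white gauge at top pixel (413,213), stem end about (399,229), fits: it is white and a 50 mm size. The purple ones at (361,209) and (412,254) and the pink one at (417,170) are look-alikes, and the big gauge is at (136,220). The vice is in the middle, with its +y roughly world +y.

```bash
python3 - <<'E'
from h import *
import pickle,bench
print([n for n in dir(bench) if not n.startswith('__')], getattr(bench,'tcp_to_grasp',None))
S=pickle.load(open('S.pkl','rb'))
s=S['top']; t=S['side']
c=lambda x,y:[x/2.2+90,y/2.2+100]
cor=atz(s,[c(277,163),c(490,183),c(267,268),c(483,290)],0.01); print('corners',cor.round(4)); print('mid',cor.mean(0))
for nm,s in S.items():
    p=s['pixels'].astype(int)
    # white dial of gauge
    c0=proj(s,[[.527,-.385,.028]])[0].astype(int); 
    x,y=c0; w=p[y-18:y+18,x-18:x+18]; m=(w.min(2)>105)
    n,l,st,ce=cv2.connectedComponentsWithStats(m.astype(np.uint8)); i=1+st[1:,4].argmax(); print(nm,'dial',ce[i]+[x-18,y-18],st[i],atz(s,[ce[i]+[x-18,y-18]],.028))
    brass=((w[:,:,0]-w[:,:,2])>35); n,l,st,ce=cv2.connectedComponentsWithStats(brass.astype(np.uint8)); i=1+st[1:,4].argmax()
    print('brass',ce[i]+[x-18,y-18],st[i],atz(s,[ce[i]+[x-18,y-18]],.012))
    k0=proj(s,[[.555,-.075,.111]])[0].astype(int); x,y=k0; w=p[y-18:y+18,x-18:x+18]; m=(w.max(2)<50)
    n,l,st,ce=cv2.connectedComponentsWithStats(m.astype(np.uint8)); i=1+st[1:,4].argmax(); print('knob',ce[i]+[x-18,y-18],st[i],atz(s,[ce[i]+[x-18,y-18]],.105 if nm=='top' else .1))
a=cv2.imread('pics/top0.png')[168:238,205:315]; a=cv2.convertScaleAbs(a,alpha=1.6)
b=cv2.imread('pics/side0.png')[150:245,200:310]; b=cv2.convertScaleAbs(b,alpha=1.6)
cv2.imwrite('pics/vt.png',cv2.resize(a,None,fx=7,fy=7,interpolation=cv2.INTER_CUBIC))
cv2.imwrite('pics/vs.png',cv2.resize(b,None,fx=6,fy=6,interpolation=cv2.INTER_CUBIC))
E
```

```text
['IKError', 'close_job', 'get_obs', 'silhouettes', 'snapshot', 'tcp_to_grasp'] 0.0188
corners [[ 0.6307  0.1228  0.01  ]
 [ 0.6101 -0.1373  0.01  ]
 [ 0.502   0.1303  0.01  ]
 [ 0.48   -0.1282  0.01  ]]
mid [ 0.55570221 -0.00310538  0.01      ]
top dial [410.51453175 212.63832078] [  0   0  36  36 929] [[ 0.53296584 -0.38625833  0.028     ]]
brass [402.7173913  224.15217391] [ 7 24  9 10 46] [[ 0.50432417 -0.3709167   0.012     ]]
knob [290.96402878 199.36330935] [  8  11  19  19 278] [[ 0.55047709 -0.07176855  0.105     ]]
side dial [283.67729831 307.95778612] [   0    0   36   36 1066] [[ 0.52691626 -0.37801179  0.028     ]]
brass [274.64705882 309.67647059] [ 4 16 10  5 34] [[ 0.5063558  -0.36756362  0.012     ]]
knob [253.83838384 202.48989899] [ 11  13  16  16 198] [[ 0.55345394 -0.07254867  0.1       ]]
```

View pics/vt.png

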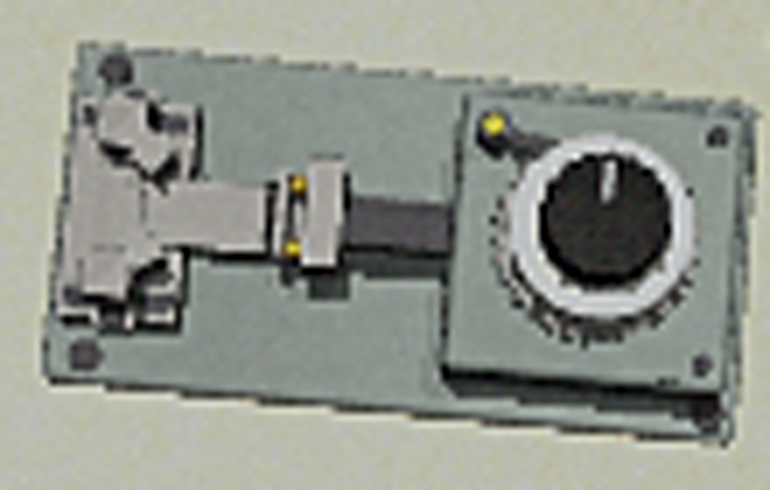

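View pics/vs.png

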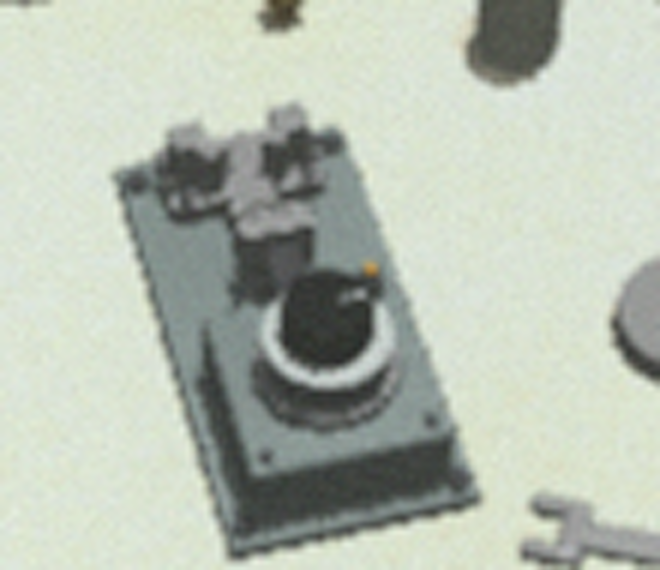

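```bash
python3 - <<'E'
from h import *
import pickle
from scipy.optimize import least_squares
S=pickle.load(open('S.pkl','rb'))
for nm,s in S.items():
    p=s['pixels'].astype(int)
    c0=proj(s,[[.524,-.385,.028]])[0].astype(int); x,y=c0; w=p[y-18:y+18,x-18:x+18]
    bg=np.median(w.reshape(-1,3),0); 
    m=(w.min(2)>bg.max()+12); n,l,st,ce=cv2.connectedComponentsWithStats(m.astype(np.uint8)); i=1+st[1:,4].argmax()
    ct,_=cv2.findContours((l==i).astype(np.uint8),0,1); (ex,ey),ax,_=cv2.minAreaRect(max(ct,key=len))
    print(nm,bg,'dial',ce[i]+[x-18,y-18],(ex+x-18,ey+y-18),st[i],atz(s,[[ex+x-18,ey+y-18]],.028))
    for r in silhouettes.__call__(nm,'gauge'): pass
s=S['top']
d=lambda L:[[x/7+205-.4,y/7+168-.4] for x,y in L]
img=np.array(d([(80,45),(755,105),(45,380),(728,440)]))
# fit vice yaw,x,y to base corners (z=.01)
V=np.array([[.065,.131,.01],[.065,-.131,.01],[-.065,.131,.01],[-.065,-.131,.01]])
def W(q,P):
    c,n=np.cos(q[2]),np.sin(q[2]); P=np.atleast_2d(P); return np.c_[q[0]+c*P[:,0]-n*P[:,1],q[1]+n*P[:,0]+c*P[:,1],P[:,2]]
r=least_squares(lambda q:(proj(s,W(q,V))-img).ravel(),[.555,-.003,-.08]); q=r.x; print('vice top',q,np.abs(r.fun).max())
t=S['side']; e=lambda L:[[x/6+200-.4,y/6+150-.4] for x,y in L]
im2=np.array(e([(340,130),(478,497),(115,178),(232,555)])); 
r=least_squares(lambda q:(proj(t,W(q,V))-im2).ravel(),q); print('vice side',r.x,np.abs(r.fun).max())
def inv(q,P):
    c,n=np.cos(q[2]),np.sin(q[2]); D=P[:,:2]-q[:2]; return np.c_[c*D[:,0]+n*D[:,1],-n*D[:,0]+c*D[:,1]]
print('knob world',W(q,[[0,-.075,.111]]), 'img', atz(s,d([(606,218)]),.111), 'collar',atz(s,d([(603,228)]),.087),'side',atz(t,e([(328,320)]),.105))
print('pad face (z.051)',inv(q,atz(s,d([(277,215),(300,200),(345,215)]),.051)))
print('posts z.052',inv(q,atz(s,d([(195,115),(165,162),(95,110),(160,270),(190,295)]),.052)).round(4))
print('bed/foot z.028',inv(q,atz(s,d([(270,215),(70,220),(200,110),(180,325)]),.028)).round(4))
m=d([(606,165),(606,200)]); v=inv(q,atz(s,m,.111)); print('mark dir in vice: angle from +x', np.arctan2(*(v[0]-v[1])[::-1]))
E
```

```text
top [116. 118. 108.] dial [410. 214.] (np.float64(410.0), np.float64(214.0)) [18 16  1  1  1] [[ 0.52940211 -0.38477786  0.028     ]]Traceback (most recent call last):
  File "<stdin>", line 9, in <module>
ValueError: attempt to get argmax of an empty sequence
```

```bash
cat > v.py <<'E'
from h import *
import pickle
from scipy.optimize import least_squares
S=pickle.load(open('S.pkl','rb'))
s=S['top']; t=S['side']
d=lambda L:[[x/7+205-.4,y/7+168-.4] for x,y in L]
e=lambda L:[[x/6+200-.4,y/6+150-.4] for x,y in L]
V=np.array([[.065,.131,.01],[.065,-.131,.01],[-.065,.131,.01],[-.065,-.131,.01]])
def W(q,P):
    c,n=np.cos(q[2]),np.sin(q[2]); P=np.atleast_2d(P); return np.c_[q[0]+c*P[:,0]-n*P[:,1],q[1]+n*P[:,0]+c*P[:,1],P[:,2]]
def inv(q,P):
    c,n=np.cos(q[2]),np.sin(q[2]); D=P[:,:2]-q[:2]; return np.c_[c*D[:,0]+n*D[:,1],-n*D[:,0]+c*D[:,1]]
E
python3 - <<'E'
from v import *
img=np.array(d([(80,45),(755,105),(45,380),(728,440)]))
r=least_squares(lambda q:(proj(s,W(q,V))-img).ravel(),[.555,-.003,-.08]); q=r.x; print('vice top',q,np.abs(r.fun).max())
im2=np.array(e([(340,130),(478,497),(115,178),(232,555)])); 
r=least_squares(lambda q:(proj(t,W(q,V))-im2).ravel(),q); print('vice side',r.x,np.abs(r.fun).max())
print('knob world',W(q,[[0,-.075,.111]]), 'img', atz(s,d([(606,218)]),.111), 'collar',atz(s,d([(603,228)]),.087),'side',atz(t,e([(328,320)]),.105))
print('pad face (z.051)',inv(q,atz(s,d([(277,215),(300,200),(345,215)]),.051)))
print('posts z.052',inv(q,atz(s,d([(195,115),(165,162),(95,110),(160,270),(190,295)]),.052)).round(4))
print('bed/foot z.028',inv(q,atz(s,d([(270,215),(70,220),(200,110),(180,325)]),.028)).round(4))
m=d([(606,165),(606,200)]); v=inv(q,atz(s,m,.111)); v=(v[0]-v[1]); print('mark from vice +x', np.arctan2(v[1],v[0]))
print('gauge',atz(s,[[412.7,212.8]],.028),'stem end',atz(s,[[398.9,228.6]],.012))
# dial: pixels close to neutral white in both views
for nm,s_ in S.items():
    for r in silhouettes(nm,'gauge'):
        ys,xs=np.nonzero(r['mask']); print(nm,r['confidence'],np.round(r['point'],1),xs.min(),xs.max(),ys.min(),ys.max())
x,y=413,213; print(s['pixels'][y-12:y+14:2,x,:].tolist()); print(s['pixels'][y+6,x-14:x+16:2,:].tolist())
E
```

```text
vice top [ 0.55703079 -0.00215579 -0.0730275 ] 0.8830320156218932
vice side [ 0.55849481 -0.00637574 -0.07654381] 1.044494752770646
knob world [[ 0.55155859 -0.07695589  0.111     ]] img [[ 0.55105155 -0.07178721  0.111     ]] collar [[ 0.5512702  -0.07264891  0.087     ]] side [[ 0.55262232 -0.07823535  0.105     ]]
pad face (z.051) [[-0.00073381  0.04567771]
 [ 0.00553795  0.03784583]
 [ 0.00148728  0.02096677]]
posts z.052 [[ 0.0334  0.0791]
 [ 0.015   0.0883]
 [ 0.0319  0.1158]
 [-0.0248  0.086 ]
 [-0.0329  0.0742]]
bed/foot z.028 [[ 0.0026  0.0496]
 [-0.006   0.1238]
 [ 0.04    0.0796]
 [-0.0416  0.0788]]
mark from vice +x 0.07669804783552264
gauge [[ 0.53264499 -0.39181808  0.028     ]] stem end [[ 0.49251361 -0.3605364   0.012     ]]
top 0.98 [252.6 408. ] 400 421 244 270
top 0.82 [215.4 408.9] 398 423 203 229
top 0.8 [214.2 361.6] 350 374 200 222
top 0.51 [198.9 288.3] 278 303 186 213
side 0.91 [306.4 328.7] 317 341 294 316
side 0.74 [272.  272.5] 265 282 263 288
side 0.6 [312.7 284. ] 271 298 304 325
side 0.59 [327.1 249.8] 233 260 314 335
[[117, 119, 111], [118, 120, 111], [118, 120, 119], [113, 115, 114], [115, 118, 118], [126, 127, 128], [0, 0, 0], [122, 123, 125], [117, 118, 120], [115, 117, 116], [109, 110, 111], [31, 27, 23], [121, 122, 112]]
[[118, 118, 108], [114, 111, 97], [3, 2, 2], [17, 20, 23], [105, 104, 103], [123, 125, 125], [118, 121, 121], [115, 117, 116], [121, 124, 123], [80, 80, 82], [89, 88, 88], [120, 121, 112], [114, 115, 103], [116, 118, 109], [115, 118, 109]]
```

The base fits at yaw -0.075. The knob is at about (0.5515, -0.075), the vee origin at vice y ≈ 0.069 and the pad face at ≈ 0.046. The gauge is at (0.5326, -0.392) with its stem heading 142°. I'll go to the knob first.

Emit:
play_rows --rows '[[9.4,[4,-7,0],[0,0,-0.15]],[9.4,[6,-10.5,0],[0,0,-0.25]],[9.4,[8,-14,0],[0,0,-0.35]],[9.4,[10,-17.5,0],[0,0,-0.45]],[9.4,[12,-21,0],[0,0,-0.55]],[9.4,[14,-24.5,0],[0,0,-0.6]],[9.4,[16,-28,0],[0,0,-0.6]],[9.4,[16,-28,0],[0,0,-0.6]]]'

```text
time: 2.32
tool_pos: [0.3827, 0.2207, 0.2058]
ee_rot: [3.141, 0.001, 2.125]
wrist_force: [0.4, -0.1, 0.2]
width: 0.094
```

Emit:
play_rows --rows '[[9.4,[2,-3.5,0],[0,0,-0.1]],[9.4,[4,-7,0],[0,0,-0.2]],[9.4,[6,-10.5,0],[0,0,-0.3]],[9.4,[8,-14,0],[0,0,-0.4]],[9.4,[10,-17.5,0],[0,0,-0.5]],[9.4,[12.5,-21.5,0],[0,0,-0.6]],[9.4,[15,-25.5,0],[0,0,-0.62]],[9.4,[17,-29.5,0],[0,0,-0.63]]]'

```text
time: 2.98
tool_pos: [0.5461, -0.0611, 0.2056]
ee_rot: [3.141, -0.0, 1.496]
wrist_force: [0.2, 0.4, 0.3]
width: 0.094
```

Emit:
play_rows --rows '[[9.4,[0,0,0],[0,0,0]],[9.4,[0,0,0],[0,0,0]]]'

```text
time: 3.15
tool_pos: [0.5454, -0.0611, 0.2046]
ee_rot: [-3.14, -0.0, 1.493]
wrist_force: [0.2, 0.1, 0.3]
width: 0.0941
```

Emit:
play_rows --rows '[[9.4,[0.6,-1.4,-2],[0,0,0]],[9.4,[0.6,-1.4,-5],[0,0,0]],[9.4,[0.6,-1.4,-8],[0,0,0]],[9.4,[0.6,-1.4,-10],[0,0,0]],[6,[0.6,-1.4,-11.1],[0,0,0]],[6,[0.6,-1.4,-11.1],[0,0,0]],[6,[0.6,-1.4,-11.1],[0,0,0]],[5.2,[0.6,-1.4,-11.1],[0,0,0]]]'

```text
time: 3.82
tool_pos: [0.5536, -0.0727, 0.0965]
ee_rot: [3.135, 0.0, 1.498]
wrist_force: [4.1, -0.0, -8.0]
width: 0.0714
```

```bash
python3 - <<'E'
from h import *
o=get_obs(); print(o['time'],o['tool_pos'],o['ee_rot'],o['wrist_force'],o['wrist_torque'],o['width'])
s=snapshot('side'); t=snapshot('top'); save(s,'s1.png')
a=s['pixels'][150:250,200:320,::-1]; b=t['pixels'][150:250,230:350,::-1]
cv2.imwrite('pics/k1.png',cv2.convertScaleAbs(cv2.resize(np.hstack([a,b]),None,fx=3.3,fy=3.3,interpolation=cv2.INTER_CUBIC),alpha=1.6))
E
```

```text
3.8167 [ 0.55364152 -0.07274826  0.09651327] [3.13471596e+00 8.87340955e-06 1.49776360e+00] [ 4.05080582 -0.03314194 -7.95417616] [ 0.07712499 -0.20334087  0.02790733] 0.07140366896171554
```

View pics/k1.png

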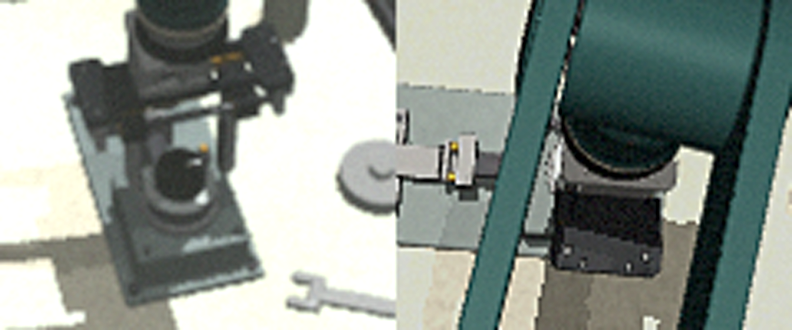

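The side view shows the fingers either side of the knob, clear of it. Closing next.

Emit:
play_rows --rows '[[6,[0,0,0],[0,0,0]],[6,[0,0,0],[0,0,0]],[4.8,[0,0,0],[0,0,0]]]'

```text
time: 4.17
tool_pos: [0.5536, -0.0728, 0.0964]
ee_rot: [3.135, -0.001, 1.497]
wrist_force: [4.8, 0.9, -3.9]
width: 0.0711
```

Emit:
play_rows --rows '[[3.8,[0,0,0],[0,0,0]],[3.8,[0,0,0],[0,0,0]],[3.8,[0,0,0],[0,0,0]],[3.8,[0,0,0],[0,0,0]],[3.8,[0,0,0],[0,0,0]]]'

```text
time: 4.58
tool_pos: [0.5536, -0.0728, 0.0964]
ee_rot: [3.135, -0.001, 1.497]
wrist_force: [5.2, 0.4, -4.2]
width: 0.0711
```

```bash
cat > o.py <<'E'
from h import *
np.set_printoptions(precision=4,suppress=True)
o=get_obs(); print(o['time'],o['tool_pos'],o['ee_rot'],'F',o['wrist_force'],'T',o['wrist_torque'],o['width'],'q6',o['joint_positions'][5])
E
python3 o.py
```

```text
4.5833 [ 0.5536 -0.0728  0.0964] [ 3.1353 -0.0006  1.4973] F [ 5.1878  0.4025 -4.1693] T [ 0.1459 -0.593   0.0305] 0.07106724382114606 q6 -0.16000415623856892
```

```bash
python3 - <<'E'
from h import *
s=snapshot('side'); 
P=[[.5536+sx*.0355,-.073+dy,.0964] for sx in(-1,1) for dy in(-.008,.008)]+[[.5515,-.075,.111],[.5515,-.075,.087]]
print(proj(s,P).round(1))
a=s['pixels'][160:240,210:310,::-1]
cv2.imwrite('pics/k2.png',cv2.convertScaleAbs(cv2.resize(a,None,fx=7.5,fy=7.5,interpolation=cv2.INTER_CUBIC),alpha=1.7))
E
```

```text
[[243.3 208.6]
 [241.5 204.5]
 [266.2 202.2]
 [264.3 198.2]
 [253.6 200.9]
 [253.4 206. ]]
```

View pics/k2.png

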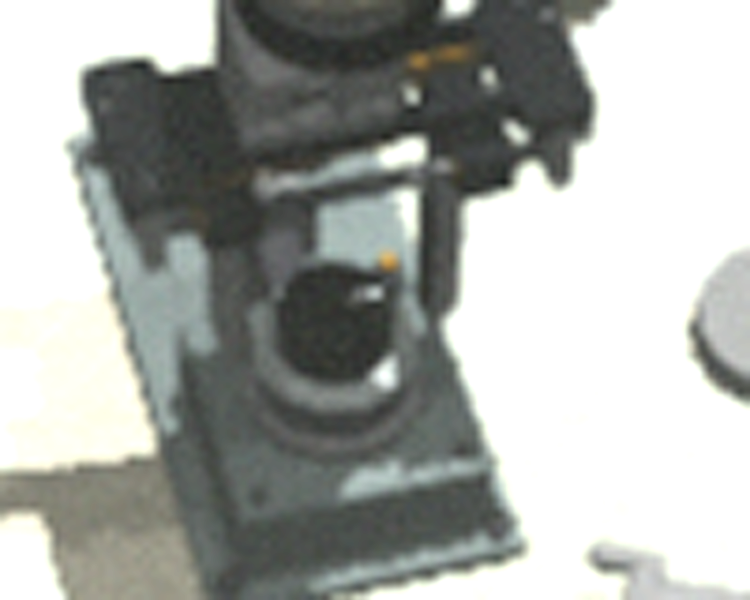

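Emit:
play_rows --rows '[[7.6,[0,0,0],[0,0,0]],[7.6,[0,0,0],[0,0,0]],[7.6,[0,0,0],[0,0,0]],[7.6,[0,0,0],[0,0,0]]]'

```text
time: 4.97
tool_pos: [0.5519, -0.0734, 0.0959]
ee_rot: [3.139, 0.001, 1.497]
wrist_force: [1.4, -0.7, 0.5]
width: 0.0763
```

```bash
python3 o.py
```

```text
4.9667 [ 0.5519 -0.0734  0.0959] [3.139  0.0005 1.4968] F [ 1.4436 -0.7227  0.5211] T [-0.0518 -0.1604  0.0293] 0.07628372978383442 q6 -0.15998561890407348
```

```bash
python3 - <<'E'
from v import *
np.set_printoptions(precision=4,suppress=True)
def tri(u,w):
    (c1,d1),(c2,d2)=ray(s,[u]),ray(t,[w]); d1,d2=d1[0],d2[0]
    k=np.linalg.lstsq(np.c_[d1,-d2],c2-c1,rcond=None)[0]; a,b=c1+k[0]*d1,c2+k[1]*d2; return (a+b)/2,np.linalg.norm(a-b)
q=[.557,-.004,-.075]
for u,w in [((492,125),(371,269)),((606,218),(325,315)),((546,140),(378,290))]:
    p,e_=tri(d([u])[0],e([w])[0]); print(p,e_,inv(q,p[None]))
E
```

```text
[ 0.5908 -0.0339  0.0773] 0.0029633300859203495 [[ 0.0359 -0.0273]]
[ 0.5528 -0.0726  0.102 ] 0.0007034260507104356 [[ 0.001  -0.0687]]
[ 0.5857 -0.0531  0.0843] 0.005663449765177315 [[ 0.0323 -0.0468]]
```

Emit:
play_rows --rows '[[7.6,[0,0,0.6],[0,0,0]],[5,[0,0,0.6],[0,0,0]],[5,[0,0,0.6],[0,0,0]],[5,[0,0,0.6],[0,0,0]],[5,[0,0,0.6],[0,0,0]],[5,[0,0,0.6],[0,0,0]]]'

```text
time: 5.47
tool_pos: [0.5535, -0.0735, 0.1019]
ee_rot: [3.136, 0.0, 1.497]
wrist_force: [5.0, -0.3, -0.9]
width: 0.0706
```

```bash
python3 o.py
```

```text
5.4667 [ 0.5535 -0.0735  0.1019] [3.1356 0.0004 1.4967] F [ 5.0266 -0.3076 -0.8839] T [-0.0749 -0.8446 -0.0052] 0.07064068109806845 q6 -0.16001481585503155
```

```bash
python3 - <<'E'
from h import *
s=snapshot('side'); 
print(proj(s,[[.5535,-.073,.1019],[.5535,-.073,.18],[.5525,-.0735,.111]]))
a=s['pixels'][130:240,205:310,::-1].astype(float)
a=255*(np.clip(a/160,0,1))**.55
cv2.imwrite('pics/k3.png',cv2.resize(a.astype(np.uint8),None,fx=5.4,fy=5.4,interpolation=cv2.INTER_CUBIC))
E
```

```text
[[253.91648792 202.1926682 ]
 [254.3598972  184.69900735]
 [253.70108983 200.44551454]]
```

View pics/k3.png

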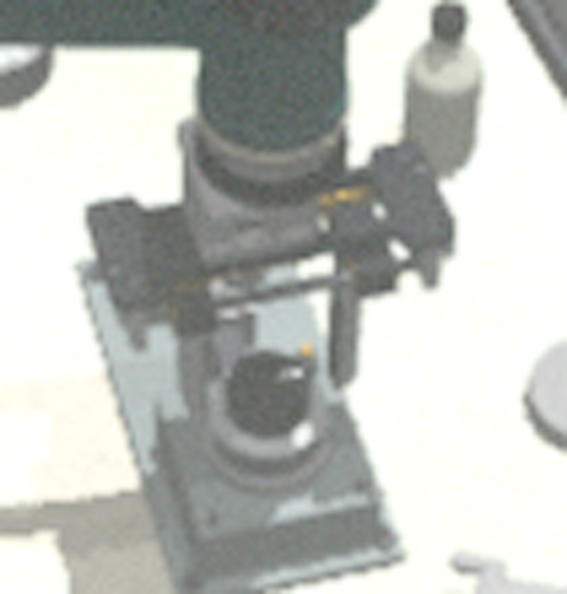

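Emit:
play_rows --rows '[[7.6,[0,0,0],[0,0,0]],[7.6,[0,0,1.5],[0,0,0]],[6.5,[0,0,2.2],[0,0,0]],[5,[0,0,2.2],[0,0,0]],[5,[0,0,2.2],[0,0,0]],[5,[0,0,2.2],[0,0,0]],[5,[0,0,2.2],[0,0,0]]]'

```text
time: 6.1
tool_pos: [0.5534, -0.0735, 0.1234]
ee_rot: [3.135, 0.0, 1.497]
wrist_force: [6.0, -0.3, 2.3]
width: 0.0535
```

```bash
python3 o.py
```

```text
6.1 [ 0.5534 -0.0735  0.1234] [3.1353 0.0004 1.4967] F [ 6.0168 -0.3463  2.3258] T [-0.1302 -1.0571  0.0162] 0.053531751634928584 q6 -0.15998326592673737
```

Emit:
play_rows --rows '[[5,[0,0,0],[0,0,0]],[5,[0,0,0],[0,0,0]],[5,[0,0,0],[0,0,0]]]'

```text
time: 6.35
tool_pos: [0.5534, -0.0735, 0.1234]
ee_rot: [3.135, 0.0, 1.497]
wrist_force: [4.7, -0.3, 1.9]
width: 0.054
```

```bash
python3 o.py
```

```text
6.35 [ 0.5534 -0.0735  0.1234] [3.1354 0.0004 1.4968] F [ 4.6855 -0.3119  1.8861] T [-0.1138 -1.0438 -0.0576] 0.05398013456610207 q6 -0.16002529808640745
```

Emit:
play_rows --rows '[[5,[0,0,3],[0,0,0]],[5,[0,0,6],[0,0,0]],[3.8,[0,0,6],[0,0,0]],[3.8,[0,0,6],[0,0,0]],[3.8,[0,0,6],[0,0,0]],[3.8,[0,0,6],[0,0,0]]]'

```text
time: 6.85
tool_pos: [0.5499, -0.0729, 0.1802]
ee_rot: [-3.137, -0.001, 1.497]
wrist_force: [0.0, 0.7, -0.3]
width: 0.038
```

```bash
python3 - <<'E'
exec(open('o.py').read())
s=snapshot('side'); 
print(proj(s,[o['tool_pos'],[.5525,-.0735,.111]]))
a=s['pixels'][100:230,195:335,::-1].astype(float)
a=255*(np.clip(a/160,0,1))**.55
cv2.imwrite('pics/k4.png',cv2.resize(a.astype(np.uint8),None,fx=4.6,fy=4.6,interpolation=cv2.INTER_CUBIC))
E
```

```text
6.85 [ 0.5499 -0.0729  0.1802] [-3.1374 -0.0006  1.4968] F [ 0.0121  0.7487 -0.2696] T [-0.1182  0.052   0.0079] 0.037965369877601296 q6 -0.16003340527721516
[[253.1392 184.9693]
 [253.7011 200.4455]]
```

View pics/k4.png

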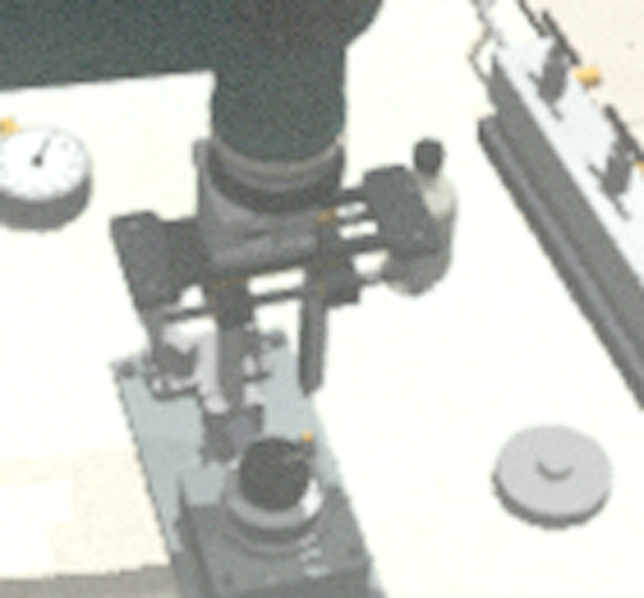

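Emit:
play_rows --rows '[[7.6,[0,0,0],[0,0,-0.12]],[7.6,[0,0,0],[0,0,-0.24]],[7.6,[0,0,0],[0,0,-0.36]],[7.6,[0,0,0],[0,0,-0.48]],[7.6,[0,0,0],[0,0,-0.6]],[7.6,[0,0,0],[0,0,-0.72]],[7.6,[0,0,0],[0,0,-0.84]],[7.6,[0,0,0],[0,0,-0.96]]]'

```text
time: 7.57
tool_pos: [0.5503, -0.073, 0.1806]
ee_rot: [-3.139, 0.003, 0.531]
wrist_force: [0.6, 1.1, -0.0]
width: 0.0762
```

Emit:
play_rows --rows '[[7.6,[0,0,0],[0,0,-0.12]],[7.6,[0,0,0],[0,0,-0.24]],[7.6,[0,0,-1],[0,0,-0.36]],[7.6,[0,0,-2],[0,0,-0.48]],[7.6,[0,0,-3],[0,0,-0.6]],[7.6,[0,0,-4],[0,0,-0.72]],[7.6,[0,0,-5.5],[0,0,-0.84]],[7.6,[0,0,-5.5],[0,0,-0.87]]]'

```text
time: 8.23
tool_pos: [0.5483, -0.0726, 0.1224]
ee_rot: [3.141, 0.009, -0.338]
wrist_force: [-0.1, 1.1, -0.1]
width: 0.0759
```

Emit:
play_rows --rows '[[7.6,[0,0,0],[0,0,0]],[7.6,[0,0,0],[0,0,0]]]'

```text
time: 8.4
tool_pos: [0.5505, -0.0731, 0.1262]
ee_rot: [3.141, 0.002, -0.332]
wrist_force: [-0.4, 0.3, 0.6]
width: 0.0761
```

```bash
python3 o.py
```

```text
8.4 [ 0.5505 -0.0731  0.1262] [ 3.1413  0.0024 -0.3321] F [-0.4201  0.3347  0.6208] T [ 0.0679  0.1127 -0.0278] 0.07606079125080835 q6 1.6689450343494037
```

Emit:
play_rows --rows '[[5,[0,0,0],[0,0,0]],[5,[0,0,0],[0,0,0]],[5,[0,0,0],[0,0,0]],[5,[0,0,0],[0,0,0]],[5,[0,0,0],[0,0,0]]]'

```text
time: 8.82
tool_pos: [0.5515, -0.0728, 0.1279]
ee_rot: [-3.14, -0.001, -0.333]
wrist_force: [-0.1, 1.3, 0.7]
width: 0.0505
```

```bash
python3 o.py
```

```text
8.8167 [ 0.5515 -0.0728  0.1279] [-3.1405 -0.0007 -0.3329] F [-0.0877  1.3385  0.7455] T [ 0.3541  0.0159 -0.0369] 0.050494773477437284 q6 1.6698502047477637
```

Emit:
play_rows --rows '[[7.2,[0,0,0],[0,0,0]],[7.2,[0,0,0],[0,0,0]],[7.2,[0,0,-1.5],[0,0,0]],[7.2,[0,0,-3.2],[0,0,0]],[5,[0,0,-3.2],[0,0,0]],[5,[0,0,-3.2],[0,0,0]],[5,[0,0,-3.2],[0,0,0]],[5,[0,0,-3.2],[0,0,0]]]'

```text
time: 9.48
tool_pos: [0.5542, -0.0728, 0.0983]
ee_rot: [-3.139, -0.008, -0.333]
wrist_force: [3.2, 2.3, 4.7]
width: 0.0709
```

```bash
python3 o.py
```

```text
9.4833 [ 0.5542 -0.0728  0.0983] [-3.1389 -0.0077 -0.3326] F [3.2083 2.2574 4.6706] T [ 0.3196 -0.5111  0.0127] 0.07093311870772584 q6 1.669971864753167
```

```bash
python3 - <<'E'
from h import *
s=snapshot('side')
import itertools
for dz in (0,-.0188):
  P=[[.5499+sx*a,-.0729+y,.1802+dz] for sx in(-1,1) for a in(.019,.0315) for y in(-.008,.008)]
  print(dz,((proj(s,P)-[195,100])*4.6).round(0).tolist())
im=cv2.imread('pics/k4.png')
for dz,c in ((0,(0,0,255)),(-.0188,(255,0,0))):
  P=[[.5499+sx*a,-.0729+y,.1802+dz] for sx in(-1,1) for a in(.019,.0315) for y in(-.008,.008)]
  for u in (proj(s,P)-[195,100]+.5)*4.6: cv2.circle(im,(int(u[0]),int(u[1])),2,c,-1)
# knob top + collar circles
for z,r,c in ((.111,.022,(0,255,0)),(.087,.033,(0,255,255))):
  P=[[.5520+r*np.cos(a),-.0735+r*np.sin(a),z] for a in np.arange(0,6.3,.3)]
  for u in (proj(s,P)-[195,100]+.5)*4.6: cv2.circle(im,(int(u[0]),int(u[1])),1,c,-1)
cv2.imwrite('pics/k5.png',cv2.resize(im[270:570,130:430],None,fx=2,fy=2))
E
```

```text
0 [[242.0, 408.0], [233.0, 389.0], [223.0, 413.0], [214.0, 394.0], [301.0, 392.0], [292.0, 374.0], [321.0, 387.0], [311.0, 369.0]]
-0.0188 [[242.0, 428.0], [233.0, 409.0], [223.0, 433.0], [214.0, 414.0], [301.0, 412.0], [292.0, 394.0], [320.0, 407.0], [310.0, 389.0]]
```

View pics/k5.png

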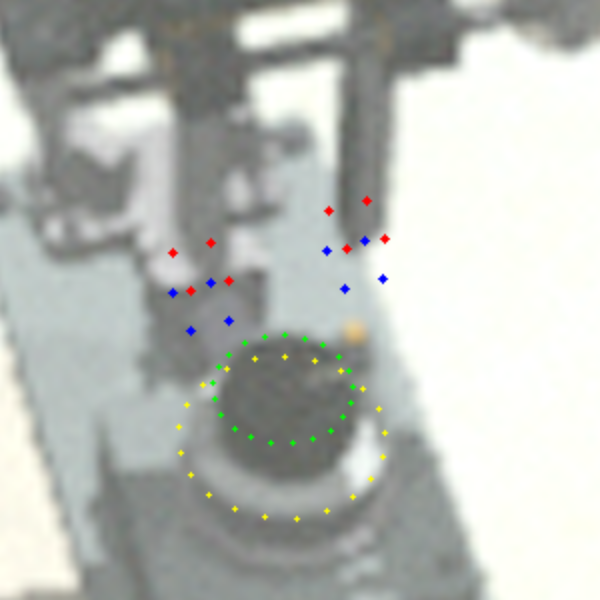

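Emit:
play_rows --rows '[[4,[0,0,0],[0,0,0]],[4,[0,0,0],[0,0,0]],[4,[0,0,0],[0,0,0]]]'

```text
time: 9.78
tool_pos: [0.5542, -0.0728, 0.0983]
ee_rot: [-3.139, -0.008, -0.333]
wrist_force: [4.1, 1.7, 4.7]
width: 0.0708
```

```bash
python3 o.py; python3 - <<'E'
from h import *
o=get_obs(); print(o['joint_positions'],o['joint_torque'])
s=snapshot('side')
a=s['pixels'][140:240,200:320,::-1].astype(float)
cv2.imwrite('pics/k6.png',cv2.resize((255*np.clip(a/170,0,1)**.5).astype(np.uint8),None,fx=6,fy=6,interpolation=cv2.INTER_CUBIC))
E
```

```text
9.7833 [ 0.5542 -0.0728  0.0983] [-3.1389 -0.0077 -0.3326] F [4.122  1.7034 4.7441] T [ 0.3231 -0.448  -0.0069] 0.07077750003154372 q6 1.6699537629243517
[-0.23321805  0.14605717  1.52025425  0.00189202  1.46735725  1.66995376] [-1.59601104e+00 -3.25052834e+01 -2.53285718e+01 -8.71504862e-01
  8.62470288e-01  2.28961621e-02]
```

View pics/k6.png

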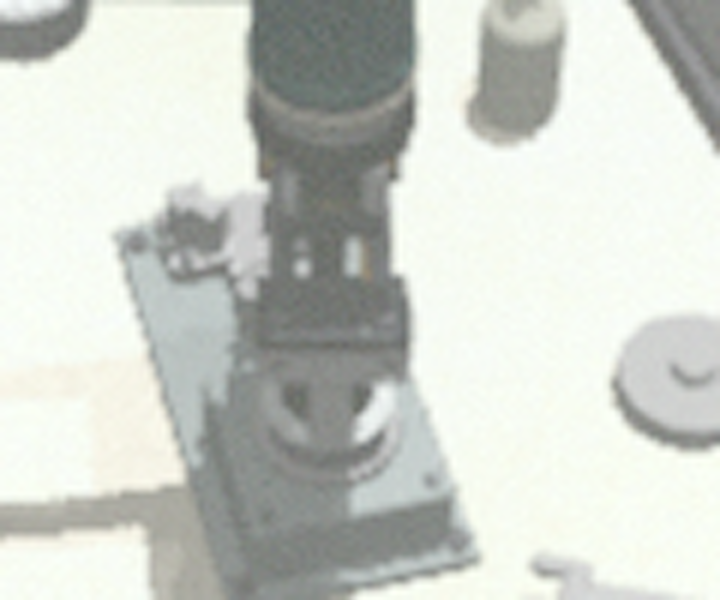

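Emit:
play_rows --rows '[[7.4,[0,0,0],[0,0,0]],[7.4,[0,0,0],[0,0,0]],[7.4,[0,0,1.5],[0,0,0]],[7.4,[0,0,3.2],[0,0,0]],[5.6,[0,0,3.2],[0,0,0]],[5.6,[0,0,3.2],[0,0,0]],[5.6,[0,0,3.2],[0,0,0]],[5.6,[0,0,3.2],[0,0,0]]]'

```text
time: 10.5
tool_pos: [0.5503, -0.0731, 0.1259]
ee_rot: [3.141, 0.003, -0.333]
wrist_force: [0.3, -0.2, -0.1]
width: 0.0566
```

Emit:
play_rows --rows '[[5.6,[0,0,-0.3],[0,0,0]],[5.6,[0,0,-0.6],[0,0,0]],[5.6,[0,0,-0.6],[0,0,0]]]'

```text
time: 10.75
tool_pos: [0.5517, -0.0723, 0.1222]
ee_rot: [-3.139, -0.001, -0.333]
wrist_force: [-0.1, 1.8, 6.4]
width: 0.0561
```

Emit:
play_rows --rows '[[5.6,[0,0,-0.3],[0,0,0]],[5.6,[0,0,-0.6],[0,0,0]],[5.6,[0,0,-0.6],[0,0,0]]]'

```text
time: 11.0
tool_pos: [0.5523, -0.0722, 0.1175]
ee_rot: [-3.139, -0.003, -0.333]
wrist_force: [0.3, 2.7, 8.0]
width: 0.0561
```

Emit:
play_rows --rows '[[5.6,[0,0,-0.2],[0,0,0]],[5.6,[0,0,-0.4],[0,0,0]],[5.6,[0,0,-0.4],[0,0,0]]]'

```text
time: 11.25
tool_pos: [0.5526, -0.0722, 0.1157]
ee_rot: [-3.139, -0.005, -0.333]
wrist_force: [-3.0, 4.0, 16.4]
width: 0.0562
```

```bash
python3 o.py
```

```text
11.25 [ 0.5526 -0.0722  0.1157] [-3.1388 -0.0046 -0.3326] F [-2.981   4.0314 16.423 ] T [ 0.842   0.7263 -0.0114] 0.05615293535931927 q6 1.670128153591151
```

```bash
python3 - <<'E'
from v import *
from scipy.spatial.transform import Rotation as Ro
c0=np.array([.2214,.5029,.2043]); yaw=2.727
yd=np.array([np.sin(yaw),-np.cos(yaw),0]); xd=np.array([np.cos(yaw),np.sin(yaw),0])
out=[]
for nm,sn in S.items():
    P=[c0+yd*a*sg+xd*b for sg in(-1,1) for a in(.047,.0595) for b in(-.008,.008)]
    pr=proj(sn,P); print(nm,pr.round(0).tolist())
    m=pr.mean(0).astype(int); x0=max(0,min(512-90,m[0]-45)); y0=max(0,min(384-110,m[1]-55))
    a=sn['pixels'][y0:y0+110,x0:x0+90,::-1].astype(float); a=cv2.resize((255*np.clip(a/170,0,1)**.5).astype(np.uint8),None,fx=4.4,fy=4.4,interpolation=cv2.INTER_CUBIC)
    for u in (pr-[x0,y0]+.5)*4.4: cv2.circle(a,(int(u[0]),int(u[1])),2,(0,0,255),-1)
    out.append(a)
cv2.imwrite('pics/k7.png',np.hstack(out))
E
```

```text
top [[28.0, 357.0], [24.0, 365.0], [34.0, 360.0], [29.0, 368.0], [-14.0, 337.0], [-18.0, 345.0], [-19.0, 334.0], [-24.0, 342.0]]
side [[100.0, 90.0], [95.0, 90.0], [99.0, 92.0], [94.0, 92.0], [107.0, 72.0], [102.0, 72.0], [108.0, 70.0], [103.0, 70.0]]
```

View pics/k7.png

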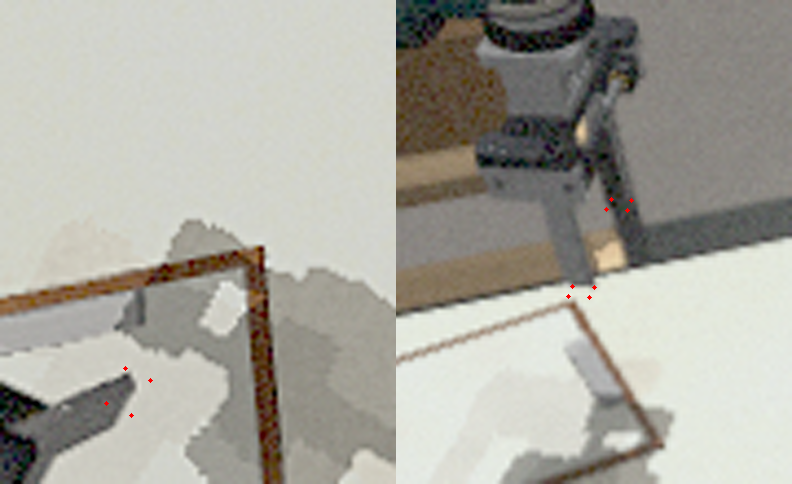

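The fingertips match the camera calibration, yet they pressed on a springy surface at z ≈ 0.1225 with force behaviour like the knob's. I'll go up a little and close there, to see by feel what width it has.

Emit:
play_rows --rows '[[5.6,[0,0,0.8],[0,0,0]],[5.6,[0,0,1.6],[0,0,0]],[3.6,[0,0,1.7],[0,0,0]],[3.6,[0,0,1.7],[0,0,0]],[3.6,[0,0,1.7],[0,0,0]],[3.6,[0,0,1.7],[0,0,0]]]'

```text
time: 11.75
tool_pos: [0.552, -0.0723, 0.1296]
ee_rot: [-3.139, -0.002, -0.333]
wrist_force: [0.3, 4.2, 9.4]
width: 0.0368
```

```bash
python3 o.py; python3 - <<'E'
from h import *
o=get_obs(); np.set_printoptions(precision=4,suppress=True); print(o)
E
```

```text
11.75 [ 0.552  -0.0723  0.1296] [-3.1393 -0.0017 -0.3328] F [0.2545 4.166  9.4316] T [0.8166 0.1141 0.0195] 0.03681352648699429 q6 1.670052953608801
{'time': 11.75, 'joint_positions': array([-0.2334,  0.1273,  1.4776,  0.0022,  1.5348,  1.6701]), 'qvel': array([ 0.0003, -0.006 , -0.0077, -0.001 ,  0.0059, -0.0011]), 'joint_torque': array([ -1.9113, -29.4033, -24.9674,  -1.2296,  -0.3648,  -0.0004]), 'tool_pos': array([ 0.552 , -0.0723,  0.1296]), 'ee_rot': array([-3.1393, -0.0017, -0.3328]), 'wrist_force': array([0.2545, 4.166 , 9.4316]), 'wrist_torque': array([0.8166, 0.1141, 0.0195]), 'width': 0.03681352648699429}
```

The closed fingers ride up over a dome-like surface. By feel, the knob unit acts like a body of about 35 mm radius with its widest part near z = 0.10. I'll grip it at that widest part, re-centred along the felt side force.

Emit:
play_rows --rows '[[5,[0.2,0.1,1.2],[0,0,0]],[8.2,[0.5,0.2,1.5],[0,0,0]],[8.2,[0.5,0.2,1.5],[0,0,0]],[8.2,[0.5,0.2,1.5],[0,0,0]],[8.2,[0.5,0.2,1.5],[0,0,0]],[8.2,[0.5,0.2,0.5],[0,0,0]],[8.2,[0.5,0.2,-1.5],[0,0,0]],[8.2,[0.5,0.2,-3],[0,0,0]]]'

```text
time: 12.42
tool_pos: [0.5555, -0.0712, 0.0965]
ee_rot: [3.141, 0.001, -0.333]
wrist_force: [-0.3, 0.5, -0.1]
width: 0.0817
```

Emit:
play_rows --rows '[[8.2,[0,0,-0.4],[0,0,0]],[8.2,[0,0,-0.4],[0,0,0]]]'

```text
time: 12.58
tool_pos: [0.5543, -0.0709, 0.0916]
ee_rot: [3.141, 0.005, -0.333]
wrist_force: [0.8, 0.2, 0.6]
width: 0.0818
```

```bash
python3 o.py
```

```text
12.5833 [ 0.5543 -0.0709  0.0916] [ 3.1408  0.0054 -0.3333] F [0.7934 0.2478 0.5787] T [0.0506 0.1533 0.0094] 0.08179647271175741 q6 1.6755875220155536
```

Emit:
play_rows --rows '[[6,[0,0,0],[0,0,0]],[6,[0,0,0],[0,0,0]],[6,[0,0,0],[0,0,0]],[6,[0,0,0],[0,0,0]]]'

```text
time: 12.92
tool_pos: [0.556, -0.0727, 0.0951]
ee_rot: [3.139, -0.001, -0.334]
wrist_force: [-1.8, -5.6, -1.2]
width: 0.0708
```

```bash
python3 o.py
```

```text
12.9167 [ 0.556  -0.0727  0.0951] [ 3.139  -0.0008 -0.3339] F [-1.76   -5.5548 -1.2383] T [-0.7233  0.4794 -0.0087] 0.07077749287654074 q6 1.6756008189730214
```

Emit:
play_rows --rows '[[6,[0,-0.2,0],[0,0,-0.04]],[6,[0,-0.2,0],[0,0,-0.08]],[6,[0,-0.2,0],[0,0,-0.08]]]'

```text
time: 13.17
tool_pos: [0.5559, -0.073, 0.0951]
ee_rot: [-3.141, 0.0, -0.414]
wrist_force: [-3.1, -0.8, 0.1]
width: 0.0712
```

```bash
python3 o.py
```

```text
13.1667 [ 0.5559 -0.073   0.0951] [-3.1411  0.0004 -0.4141] F [-3.0509 -0.8441  0.13  ] T [-0.0299  0.5848 -0.0609] 0.07120466609832114 q6 1.752821519336588
```

Emit:
play_rows --rows '[[6,[0,0,-0.3],[0,0,0]],[6,[0,0,-0.6],[0,0,0]],[6,[0,0,-0.9],[0,0,0]],[6,[0,0,-1.1],[0,0,0]],[6,[0,0,-1.1],[0,0,0]]]'

```text
time: 13.58
tool_pos: [0.5562, -0.0731, 0.0879]
ee_rot: [-3.141, -0.002, -0.412]
wrist_force: [-8.6, -0.6, 15.8]
width: 0.0706
```

```bash
python3 o.py
```

```text
13.5833 [ 0.5562 -0.0731  0.0879] [-3.1413 -0.0017 -0.4122] F [-8.5613 -0.5714 15.795 ] T [ 0.2683  1.892  -0.1197] 0.0705592235124916 q6 1.75123130660308
```

Emit:
play_rows --rows '[[6,[0,0,0],[0,0,0.08]],[6,[0,0,0],[0,0,0.16]],[6,[0,0,0],[0,0,0.24]],[6,[0,0,0],[0,0,0.3]],[6,[0,0,0],[0,0,0.3]]]'

```text
time: 14.0
tool_pos: [0.5563, -0.0725, 0.0879]
ee_rot: [-3.141, -0.002, -0.11]
wrist_force: [-8.4, 0.9, 16.2]
width: 0.0712
```

```bash
python3 o.py;  python3 - <<'E'
from h import *
t=snapshot('top'); s=snapshot('side')
for n in('top','side'):
  for l in('jaw','knob_top'):
    for r in silhouettes(n,l)[:2]: print(n,l,r['confidence'],r['point'])
E
```

```text
14.0 [ 0.5563 -0.0725  0.0879] [-3.1407 -0.002  -0.1097] F [-8.4449  0.9475 16.2472] T [0.5407 1.8752 0.0404] 0.07117567918810191 q6 1.4489996065695832
top jaw 0.48 [200.0, 252.5]
top knob_top 0.66 [207.6, 288.0]
side jaw 0.57 [189.7, 242.6]
side knob_top 0.42 [208.4, 248.8]
```

```bash
cat > jaw.py <<'E'
from v import *
t=snapshot('top')
def br(p):
    p=p.astype(float)[185:215,238:264]; m=np.clip((p[:,:,0]-p[:,:,2])/ (p.sum(2)+30)-.12,0,None); yy,xx=np.mgrid[:p.shape[0],:p.shape[1]]; return (m*xx).sum()/m.sum()+238,(m*yy).sum()/m.sum()+185,m.sum()
a,b=br(S['top']['pixels']),br(t['pixels']); print(a,b)
P=atz(s,[a[:2],b[:2]],.045); v=inv([.557,-.004,-.075],P); print('jaw move along vice y (mm)',1e3*(v[1]-v[0]))
E
python3 jaw.py
```

```text
(np.float64(246.8184582061722), np.float64(198.96957355519086), np.float64(1.7763699038659821)) (np.float64(247.51403286502546), np.float64(199.09804437926246), np.float64(1.950237490293176))
jaw move along vice y (mm) [-0.16897312 -1.81189545]
```

Emit:
play_rows --rows '[[6,[-0.1,0,0],[0,0,0.1]],[6,[-0.2,0,0],[0,0,0.2]],[6,[-0.2,0,0],[0,0,0.3]],[6,[-0.2,0,0],[0,0,0.4]],[6,[-0.2,0,0],[0,0,0.5]],[6,[-0.2,0,0],[0,0,0.6]],[6,[-0.2,0,0],[0,0,0.7]],[6,[-0.2,0,0],[0,0,0.7]]]'

```text
time: 15.02
tool_pos: [0.5557, -0.0712, 0.0879]
ee_rot: [3.141, -0.006, 0.592]
wrist_force: [-4.9, 4.0, 13.6]
width: 0.0708
```

```bash
python3 o.py; python3 jaw.py
```

```text
15.0167 [ 0.5557 -0.0712  0.0879] [ 3.1414 -0.006   0.592 ] F [-4.9488  3.9977 13.6365] T [1.0604 1.3641 0.0941] 0.07075608958873643 q6 0.7468949620138915
(np.float64(246.8184582061722), np.float64(198.96957355519086), np.float64(1.7763699038659821)) (np.float64(250.08798580854125), np.float64(199.46863716712429), np.float64(2.412259040211371))
jaw move along vice y (mm) [-0.5229295  -8.48901978]
```

Emit:
play_rows --rows '[[6,[0,0.1,0],[0,0,0.1]],[6,[-0.1,0.2,0],[0,0,0.2]],[6,[-0.1,0.2,0],[0,0,0.3]],[6,[-0.1,0.2,0],[0,0,0.4]],[6,[-0.1,0.2,0],[0,0,0.5]],[6,[-0.1,0.2,0],[0,0,0.55]],[6,[-0.1,0.2,0],[0,0,0.55]]]'

```text
time: 15.65
tool_pos: [0.5547, -0.0706, 0.0879]
ee_rot: [3.137, -0.003, 1.14]
wrist_force: [-4.6, 0.7, 13.9]
width: 0.0714
```

```bash
python3 o.py; python3 jaw.py
```

```text
15.65 [ 0.5547 -0.0706  0.0879] [ 3.1372 -0.0026  1.14  ] F [-4.6339  0.7115 13.8682] T [0.3701 1.4014 0.1006] 0.07143693363863725 q6 0.2015528128506958
(np.float64(246.8184582061722), np.float64(198.96957355519086), np.float64(1.7763699038659821)) (np.float64(252.47250773251068), np.float64(198.72939506696235), np.float64(2.2906122461828557))
jaw move along vice y (mm) [  1.95073058 -14.40630029]
```

Emit:
play_rows --rows '[[6,[0,0,0.6],[0,0,0]],[6,[0,0,1.2],[0,0,0]],[8.6,[0,0,1.2],[0,0,0]],[8.6,[0,0,1.2],[0,0,0]],[8.6,[0,0,1.2],[0,0,0]],[8.6,[0,0,4],[0,0,0]],[8.6,[0,0,8],[0,0,0]]]'

```text
time: 16.28
tool_pos: [0.5502, -0.0704, 0.1593]
ee_rot: [-3.131, 0.002, 1.137]
wrist_force: [0.5, -0.3, -0.3]
width: 0.0861
```

```bash
python3 o.py; python3 - <<'E'
from v import *
for nm,sn in S.items():
    c=np.array([.5326,-.3918,0]); h=np.array([np.cos(2.478),np.sin(2.478),0])
    circ=[c+[.025*np.cos(a),.025*np.sin(a),z] for a in np.arange(0,6.3,.2) for z in(0,.028)]
    st=[c+h*l+[0,0,.012] for l in(.025,.051)]
    p=proj(sn,circ+st); print(nm,'pred box x',p[:,0].min(),p[:,0].max(),'y',p[:,1].min(),p[:,1].max(), 'stem end',p[-1])
    px=sn['pixels'].astype(float)
    w=(px[:,:,0]-px[:,:,2])/(px.sum(2)+20); x,y=p[-1].astype(int); sub=w[y-14:y+14,x-14:x+14]; ys,xs=np.nonzero(sub>.12); print('brass px',xs.mean()+x-14,ys.mean()+y-14,len(xs),xs.min()+x-14,xs.max()+x-14,ys.min()+y-14,ys.max()+y-14,'pred mid',p[-2:].mean(0))
E
```

```text
16.2833 [ 0.5502 -0.0704  0.1593] [-3.1312  0.0019  1.1371] F [ 0.4851 -0.3408 -0.3487] T [-0.0232  0.0438  0.0108] 0.0861424278607631 q6 0.20409071112837304
top pred box x 398.8434565602114 422.50384914267283 y 203.23558649824045 228.63367565533483 stem end [398.84345656 228.63367566]
brass px 402.54716981132077 224.22641509433961 53 398 408 220 229 pred mid [401.76631511 224.7745977 ]
side pred box x 268.78214453689884 297.249933109588 y 303.11468102239166 325.616231016442 stem end [268.78214454 308.92796351]
brass px 274.4864864864865 309.8918918918919 37 270 279 308 312 pred mid [273.47901221 310.38118429]
```

Emit:
play_rows --rows '[[8.6,[0,-3,2],[0,0,0.12]],[8.6,[-0.2,-6,2],[0,0,0.24]],[8.6,[-0.4,-9,2],[0,0,0.36]],[8.6,[-0.6,-12,2],[0,0,0.48]],[8.6,[-0.8,-15.5,2],[0,0,0.6]],[8.6,[-1,-19,2],[0,0,0.72]],[8.6,[-1.2,-22.5,2],[0,0,0.84]],[8.6,[-1.4,-26,2],[0,0,0.96]]]'

```text
time: 16.95
tool_pos: [0.5391, -0.3328, 0.1838]
ee_rot: [3.141, 0.001, 2.103]
wrist_force: [0.6, -0.2, -0.3]
width: 0.0859
```

Emit:
play_rows --rows '[[8.6,[-0.1,-3,-1],[0,0,0.12]],[8.6,[-0.2,-6,-2],[0,0,0.24]],[8.6,[-0.2,-6,-4],[0,0,0.36]],[8.6,[-0.2,-6,-6],[0,0,0.38]],[8.6,[-0.2,-6,-7],[0,0,0.38]],[8.6,[-0.2,-6,-7],[0,0,0.38]]]'

```text
time: 17.45
tool_pos: [0.5357, -0.39, 0.1097]
ee_rot: [3.141, -0.007, 2.476]
wrist_force: [-0.7, 0.4, 0.2]
width: 0.086
```

```bash
python3 o.py
```

```text
17.45 [ 0.5357 -0.39    0.1097] [ 3.1409 -0.0065  2.4759] F [-0.6973  0.4304  0.163 ] T [ 0.0159  0.0219 -0.0015] 0.08601263891667241 q6 -1.6200964052269704
```

Emit:
play_rows --rows '[[8.6,[-0.1,-0.1,-3],[0,0,0]],[8.6,[-0.1,-0.1,-6],[0,0,0]],[8.6,[-0.1,-0.1,-8.5],[0,0,0]],[8.6,[-0.1,-0.1,-9.6],[0,0,0]],[8.6,[-0.1,-0.1,-9.8],[0,0,0]],[8.6,[-0.1,-0.1,-9.8],[0,0,0]]]'

```text
time: 17.95
tool_pos: [0.5367, -0.3921, 0.0162]
ee_rot: [3.142, 0.001, 2.477]
wrist_force: [-0.5, 0.1, 0.7]
width: 0.0859
```

```bash
python3 o.py
```

```text
17.95 [ 0.5367 -0.3921  0.0162] [3.1415 0.0006 2.4771] F [-0.489   0.1383  0.6971] T [-0.0044  0.0644  0.0013] 0.08585421299755065 q6 -1.622677408845406
```

Emit:
play_rows --rows '[[8.6,[-0.2,0,-0.5],[0,0,0]],[8.6,[-0.2,0,-0.9],[0,0,0]],[6,[-0.2,0,-0.9],[0,0,0]],[4,[-0.2,0,-0.9],[0,0,0]],[4,[-0.2,0,-0.9],[0,0,0]],[4,[-0.2,0,-0.9],[0,0,0]],[4,[-0.2,0,-0.9],[0,0,0]],[4,[-0.2,0,-0.9],[0,0,0]]]'

```text
time: 18.62
tool_pos: [0.5343, -0.3922, 0.0067]
ee_rot: [3.141, 0.0, 2.477]
wrist_force: [-0.2, 0.2, 2.4]
width: 0.0492
```

```bash
python3 o.py
```

```text
18.6167 [ 0.5343 -0.3922  0.0067] [3.1414 0.0004 2.4768] F [-0.1642  0.2356  2.3972] T [ 0.0601 -0.1199  0.0451] 0.04917430360418586 q6 -1.6249149014609565
```

```bash
python3 - <<'E'
from v import *
np.set_printoptions(precision=4,suppress=True)
print('top bed mid',atz(s,d([(220,216),(180,213)]),.028))
print('top posts inner/outer mid', atz(s,d([(195,115),(190,295),(165,162),(160,270)]),.052))
print('side posts tops',atz(t,e([(190,130),(287,112)]),.052), atz(t,e([(190,130),(287,112)]),.052).mean(0))
print('side jaw top mid',atz(t,e([(275,215)]),.051),'top jaw mid',atz(s,d([(322,215)]),.051))
print('knob side',atz(t,e([(325,313)]),.109),'top',atz(s,d([(606,218)]),.109))
# brass bolts on jaw top view
print(atz(s,d([(297,184),(291,248)]),.045))
# mask based: lateral midline of vice from networks
for nm,sn in S.items():
    h=np.array([np.sin(.075),np.cos(.075),0])
E
```

```text
top bed mid [[0.5625 0.0658 0.028 ]
 [0.5634 0.0807 0.028 ]]
top posts inner/outer mid [[0.5961 0.0743 0.052 ]
 [0.5296 0.0743 0.052 ]
 [0.5784 0.0848 0.052 ]
 [0.5386 0.0854 0.052 ]]
side posts tops [[0.5427 0.1079 0.052 ]
 [0.5962 0.1031 0.052 ]] [0.5695 0.1055 0.052 ]
side jaw top mid [[0.5661 0.037  0.051 ]] top jaw mid [[0.5599 0.027  0.051 ]]
knob side [[ 0.5516 -0.0767  0.109 ]] top [[ 0.5514 -0.0719  0.109 ]]
[[0.5722 0.0366 0.045 ]
 [0.5484 0.0383 0.045 ]]
```

Emit:
play_rows --rows '[[4,[0,0,2],[0,0,0]],[4,[0,0,6],[0,0,0]],[4,[0,0,10],[0,0,0]],[4,[0,0,14],[0,0,0]],[4,[0,0,18],[0,0,0]],[4,[0,2,20],[0,0,-0.1]],[4,[0,6,20],[0,0,-0.2]],[4,[0.4,10,20],[0,0,-0.3]]]'

```text
time: 19.28
tool_pos: [0.5382, -0.2928, 0.2088]
ee_rot: [3.14, 0.004, 2.169]
wrist_force: [1.1, 0.7, -3.0]
width: 0.0498
```

Emit:
play_rows --rows '[[4,[0.2,4,0],[0,0,-0.1]],[4,[0.4,8,0],[0,0,-0.2]],[4,[0.8,12,0],[0,0,-0.3]],[4,[1,16,0],[0,0,-0.4]],[4,[1.3,20,0],[0,0,-0.5]],[4,[1.6,24,0],[0,0,-0.6]],[4,[2,28,0],[0,0,-0.68]],[4,[2.2,30,0],[0,0,-0.68]]]'

```text
time: 19.95
tool_pos: [0.5596, 0.0123, 0.2061]
ee_rot: [-3.141, -0.002, 1.498]
wrist_force: [-0.1, -1.3, -1.8]
width: 0.0494
```

```bash
python3 o.py
```

```text
19.95 [0.5596 0.0123 0.2061] [-3.1408 -0.0023  1.498 ] F [-0.147  -1.2787 -1.7534] T [-0.068   0.0607 -0.0128] 0.04942686365260592 q6 -0.007583170639189248
```

Emit:
play_rows --rows '[[4,[0.3,3,0],[0,0,0]],[4,[0.3,4.9,-1],[0,0,0]],[4,[0.3,4.9,-4],[0,0,0]],[4,[0.3,4.9,-8],[0,0,0]],[4,[0.3,4.9,-11],[0,0,0]],[4,[0.3,4.9,-13.2],[0,0,0]],[4,[0.3,4.9,-13.2],[0,0,0]],[4,[0.3,4.9,-13.2],[0,0,0]]]'

```text
time: 20.62
tool_pos: [0.5617, 0.0568, 0.0728]
ee_rot: [-3.137, 0.0, 1.497]
wrist_force: [-0.4, -0.1, -1.2]
width: 0.0497
```

```bash
python3 o.py; python3 - <<'E'
from v import *
o=get_obs(); c=o['tool_pos'].copy(); c[2]-=.0067
s1=snapshot('side'); t1=snapshot('top')
h=np.array([np.sin(.075),np.cos(.075),0])
p=proj(s1,[c+[0,0,.028],c+h*.051+[0,0,.012],c]); print(p)
ims=[]
for im,(x0,y0,w,hh) in ((s1,(200,130,100,95)),(t1,(190,150,100,95))):
    a=im['pixels'][y0:y0+hh,x0:x0+w,::-1].astype(float); ims.append(cv2.resize((255*np.clip(a/170,0,1)**.6).astype(np.uint8),None,fx=4,fy=4,interpolation=cv2.INTER_CUBIC))
cv2.imwrite('pics/k8.png',np.hstack(ims))
E
```

```text
20.6167 [0.5617 0.0568 0.0728] [-3.1373  0.0003  1.4968] F [-0.4052 -0.072  -1.1922] T [-0.0953  0.039  -0.0101] 0.04971155652500674 q6 0.07438206548563506
[[242.01458957 172.12507991]
 [237.93663992 164.0365041 ]
 [242.03917649 178.12540801]]
```

View pics/k8.png

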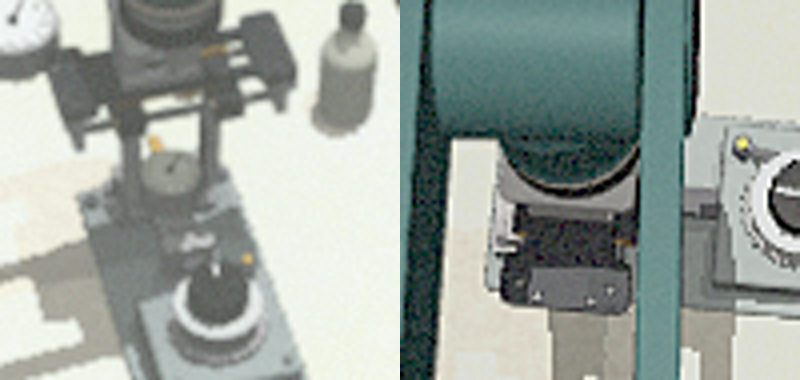

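The stem points along the bed towards the slot, and the knob mark has turned about 80° counter-clockwise. Lowering in steps and feeling for contact.

Emit:
play_rows --rows '[[4,[0.25,0.35,0],[0,0,0]],[4,[0.25,0.35,0],[0,0,0]],[4,[0.25,0.35,-0.8],[0,0,0]],[4,[0.25,0.35,-1.6],[0,0,0]],[4,[0.25,0.35,-2.4],[0,0,0]],[4,[0.25,0.35,-2.4],[0,0,0]]]'

```text
time: 21.22
tool_pos: [0.5637, 0.0602, 0.0476]
ee_rot: [-3.137, 0.0, 1.497]
wrist_force: [-0.2, -0.4, -2.4]
width: 0.0496
```

```bash
python3 o.py
```

```text
21.2167 [0.5637 0.0602 0.0476] [-3.1366  0.0005  1.4968] F [-0.1775 -0.405  -2.4044] T [-0.0738  0.1084 -0.0469] 0.04955519364256553 q6 0.0805124245533772
```

Emit:
play_rows --rows '[[4,[0,0,-0.4],[0,0,0]],[4,[0,0,-0.8],[0,0,0]],[4,[0,0,-1.1],[0,0,0]],[4,[0,0,-1.1],[0,0,0]]]'

```text
time: 21.55
tool_pos: [0.5652, 0.0602, 0.0386]
ee_rot: [-3.14, 0.0, 1.497]
wrist_force: [0.4, -0.7, -1.0]
width: 0.0493
```

Emit:
play_rows --rows '[[4,[0,0,-0.2],[0,0,0]],[4,[0,0,-0.3],[0,0,0]],[4,[0,0,-0.3],[0,0,0]]]'

```text
time: 21.8
tool_pos: [0.5656, 0.0603, 0.0364]
ee_rot: [-3.142, 0.0, 1.497]
wrist_force: [0.0, -0.1, -2.2]
width: 0.0493
```

```bash
python3 o.py
```

```text
21.8 [0.5656 0.0603 0.0364] [-3.1416  0.      1.4968] F [ 0.0442 -0.139  -2.2385] T [-0.0424  0.0541 -0.0043] 0.049261953042398145 q6 0.08054502535528477
```

Emit:
play_rows --rows '[[4,[-0.1,0,-0.1],[0,0,0]],[4,[-0.1,0,-0.2],[0,0,0]],[4,[-0.1,0,-0.25],[0,0,0]],[4,[-0.1,0,-0.25],[0,0,0]]]'

```text
time: 22.13
tool_pos: [0.5648, 0.0603, 0.0347]
ee_rot: [3.141, -0.0, 1.497]
wrist_force: [-1.5, -0.7, 1.7]
width: 0.0495
```

```bash
python3 o.py
```

```text
22.1333 [0.5648 0.0603 0.0347] [ 3.141  -0.      1.4968] F [-1.5131 -0.6557  1.6617] T [-0.0793  0.3834  0.0681] 0.04951444395322961 q6 0.08059377557762112
```

Emit:
play_rows --rows '[[6.8,[0,0,0],[0,0,0]],[6.8,[0,0,0],[0,0,0]],[6.8,[0,0,0],[0,0,0]],[6.8,[0,0,0],[0,0,0]],[6.8,[0,0,2],[0,0,0]],[6.8,[0,0,6],[0,0,0]],[8.2,[0,0,10],[0,0,0]],[8.2,[0,0,13],[0,0,0]]]'

```text
time: 22.8
tool_pos: [0.5654, 0.0603, 0.1672]
ee_rot: [3.139, -0.0, 1.497]
wrist_force: [0.5, -1.1, 0.4]
width: 0.0781
```

```bash
python3 o.py; python3 - <<'E'
from h import *
s1=snapshot('side')
for r in silhouettes('side','gauge'):
    ys,xs=np.nonzero(r['mask']); print(r['confidence'],np.round(r['point'],1),xs.min(),xs.max(),ys.min(),ys.max(),atz(s1,[r['point'][::-1]],.05))
P=np.array([.5648,.0603,.028]); h=np.array([np.sin(.075),np.cos(.075),0])
circ=[P+[.025*np.cos(a),.025*np.sin(a),z] for a in np.arange(0,6.3,.2) for z in(0,.028)]+[P+h*.051+[0,0,.012]]
p=proj(s1,circ); print('pred box',p.min(0),p.max(0),p[-1])
E
```

```text
22.8 [0.5654 0.0603 0.1672] [ 3.1385 -0.0003  1.4968] F [ 0.452  -1.0957  0.4484] T [-0.0859  0.0359  0.0298] 0.0780551527557176 q6 0.08058238376641934
0.87 [305.6 329.2] 317 340 294 316 [[ 0.63527866 -0.42067477  0.05      ]]
0.74 [272.1 272.6] 265 282 263 283 [[ 0.53314303 -0.27992707  0.05      ]]
0.58 [326.8 249. ] 234 260 314 335 [[ 0.41989311 -0.40614438  0.05      ]]
0.56 [180.8 242.9] 236 251 172 189 [[0.56523308 0.05874213 0.05      ]]
0.31 [204.4 312.5] 303 327 194 213 [[ 0.73381414 -0.10108665  0.05      ]]
0.24 [193.3 245.3] 241 253 188 199 [[0.55536139 0.00769462 0.05      ]]
pred box [234.68964867 171.10805345] [250.50537089 190.99247607] [238.59369055 171.10805345]
```

Emit:
play_rows --rows '[[8.4,[-0.2,-3,0.5],[0,0,0.1]],[8.4,[-0.4,-6,0.5],[0,0,0.2]],[8.4,[-0.8,-10,0.5],[0,0,0.3]],[8.4,[-1,-13.2,0.5],[0,0,0.3]],[8.4,[-1,-13.2,-1],[0,0,0.3]],[8.4,[-1,-13.2,-4],[0,0,0.3]],[8.4,[-1,-13.2,-6.5],[0,0,0.3]],[8.4,[-1,-13.2,-7.2],[0,0,0.3]]]'

```text
time: 23.57
tool_pos: [0.5512, -0.0714, 0.0862]
ee_rot: [-3.133, -0.004, 1.796]
wrist_force: [-0.9, 0.3, -1.0]
width: 0.0839
```

Emit:
play_rows --rows '[[8.4,[0,0,0],[0,0,0]],[8.4,[0,0,0],[0,0,0]]]'

```text
time: 23.73
tool_pos: [0.5546, -0.0716, 0.092]
ee_rot: [-3.141, -0.0, 1.797]
wrist_force: [-0.1, -0.5, -0.1]
width: 0.084
```

```bash
python3 o.py
```

```text
23.7333 [ 0.5546 -0.0716  0.092 ] [-3.1412 -0.0003  1.797 ] F [-0.1277 -0.4929 -0.0965] T [-0.0647 -0.0316 -0.0314] 0.08404017860174573 q6 -0.45599255519518894
```

Emit:
play_rows --rows '[[6,[0,0,0.2],[0,0,0]],[6,[0,0,0.2],[0,0,0]],[6,[0,0,0.2],[0,0,0]],[6,[0,0,0.2],[0,0,0]]]'

```text
time: 24.07
tool_pos: [0.5542, -0.0723, 0.0962]
ee_rot: [-3.141, 0.002, 1.797]
wrist_force: [-4.7, -1.1, 4.4]
width: 0.0708
```

```bash
python3 o.py
```

```text
24.0667 [ 0.5542 -0.0723  0.0962] [-3.141   0.0016  1.797 ] F [-4.728  -1.0946  4.357 ] T [-0.2474  1.1159  0.0048] 0.07083230457136429 q6 -0.45602302832365754
```

Emit:
play_rows --rows '[[6,[0,0,0],[0,0,-0.1]],[6,[0,0,0],[0,0,-0.2]],[6,[0,0,0],[0,0,-0.3]],[6,[0,0,0],[0,0,-0.4]],[6,[0,0,0],[0,0,-0.5]],[6,[0,0,0],[0,0,-0.6]],[6,[0,0,0],[0,0,-0.6]]]'

```text
time: 24.65
tool_pos: [0.5543, -0.0722, 0.0961]
ee_rot: [3.141, 0.001, 1.194]
wrist_force: [-4.5, -0.8, 4.7]
width: 0.0709
```

```bash
python3 o.py; python3 jaw.py
```

```text
24.65 [ 0.5543 -0.0722  0.0961] [3.1409 0.0015 1.1945] F [-4.4862 -0.8489  4.75  ] T [-0.2159  1.1607 -0.2263] 0.07092246008107404 q6 0.1464017078693834
(np.float64(246.8184582061722), np.float64(198.96957355519086), np.float64(1.7763699038659821)) (np.float64(249.97823474001908), np.float64(199.14339285200592), np.float64(1.7773558830705962))
jaw move along vice y (mm) [ 0.29283765 -8.12730755]
```

Emit:
play_rows --rows '[[6,[0,0,0],[0,0,-0.05]],[6,[0,0,0],[0,0,-0.1]],[6,[0,0,0],[0,0,-0.1]]]'

```text
time: 24.95
tool_pos: [0.5543, -0.0722, 0.0959]
ee_rot: [3.141, 0.001, 1.097]
wrist_force: [-5.5, -1.4, 5.2]
width: 0.0713
```

```bash
python3 o.py; python3 jaw.py
```

```text
24.95 [ 0.5543 -0.0722  0.0959] [3.1409 0.0013 1.0969] F [-5.4874 -1.3633  5.212 ] T [-0.2206  1.1656  0.0451] 0.07130505641387841 q6 0.24398443934462816
(np.float64(246.8184582061722), np.float64(198.96957355519086), np.float64(1.7763699038659821)) (np.float64(249.956154716975), np.float64(198.97300984265883), np.float64(1.7726638265358674))
jaw move along vice y (mm) [ 0.7286014  -8.02838602]
```

Emit:
play_rows --rows '[[6,[0,0,0],[0,0,-0.05]],[6,[0,0,0],[0,0,-0.1]],[6,[0,0,0],[0,0,-0.1]]]'

```text
time: 25.25
tool_pos: [0.5543, -0.0722, 0.0959]
ee_rot: [3.141, 0.001, 0.997]
wrist_force: [-4.9, -1.1, 5.5]
width: 0.0711
```

```bash
python3 o.py; python3 jaw.py
```

```text
25.25 [ 0.5543 -0.0722  0.0959] [3.1408 0.0012 0.9968] F [-4.8954 -1.1207  5.5039] T [-0.2068  1.11   -0.0588] 0.07108169526425613 q6 0.3440781209718615
(np.float64(246.8184582061722), np.float64(198.96957355519086), np.float64(1.7763699038659821)) (np.float64(249.09895024288133), np.float64(199.12729577875416), np.float64(1.9386981674822439))
jaw move along vice y (mm) [ 0.12783355 -5.87386231]
```

```bash
cat > tz.py <<'E'
from h import *
np.set_printoptions(precision=3,suppress=True)
T=[]
for i in range(4):
    o=get_obs(); T.append(np.r_[o['wrist_torque'],o['wrist_force'],o['joint_torque'][5]]); snapshot('top')
T=np.array(T); print(o['time'],'yaw',round(o['ee_rot'][2],4),'Tz',T[:,2],T[:,2].mean().round(3),'F',T[:,3:6].mean(0),'q6 tau',T[:,6].mean(),o['tool_pos'],o['width'])
E
python3 tz.py
```

```text
25.45 yaw 0.9986 Tz [ 0.025  0.005 -0.021  0.04 ] 0.012 F [-5.161 -0.938  4.984] q6 tau 0.024416242863480875 [ 0.554 -0.072  0.096] 0.0714572447220419
```

Emit:
play_rows --rows '[[6,[0,0,0],[0,0,-0.07]],[6,[0,0,0],[0,0,-0.14]],[6,[0,0,0],[0,0,-0.2]],[6,[0,0,0],[0,0,-0.2]]]'

```text
time: 25.83
tool_pos: [0.5543, -0.0722, 0.0959]
ee_rot: [3.14, 0.001, 0.797]
wrist_force: [-4.0, -1.1, 5.4]
width: 0.0714
```

```bash
python3 tz.py; python3 jaw.py
```

```text
25.9833 yaw 0.7989 Tz [0.037 0.091 0.113 0.117] 0.09 F [-4.88  -1.294  5.358] q6 tau 0.2185325778555125 [ 0.554 -0.072  0.096] 0.07122931957565427
(np.float64(246.8184582061722), np.float64(198.96957355519086), np.float64(1.7763699038659821)) (np.float64(248.94511895819838), np.float64(199.2485884671252), np.float64(1.735181388552883))
jaw move along vice y (mm) [-0.22218152 -5.5106626 ]
```

Emit:
play_rows --rows '[[6,[0,0,0],[0,0,-0.05]],[6,[0,0,0],[0,0,-0.1]],[6,[0,0,0],[0,0,-0.1]]]'

```text
time: 26.33
tool_pos: [0.5544, -0.0722, 0.0959]
ee_rot: [3.14, 0.001, 0.697]
wrist_force: [-4.6, 0.2, 4.7]
width: 0.0709
```

```bash
python3 tz.py; python3 jaw.py
```

```text
26.4833 yaw 0.699 Tz [0.135 0.165 0.117 0.175] 0.148 F [-5.062 -1.099  5.177] q6 tau 0.22733623394742608 [ 0.554 -0.072  0.096] 0.07076278925444833
(np.float64(246.8184582061722), np.float64(198.96957355519086), np.float64(1.7763699038659821)) (np.float64(248.35701041033516), np.float64(199.52508925687718), np.float64(0.9384797381620371))
jaw move along vice y (mm) [-1.07573942 -4.07554167]
```

Emit:
play_rows --rows '[[6,[0,0,0],[0,0,-0.05]],[6,[0,0,0],[0,0,-0.1]],[6,[0,0,0],[0,0,-0.1]]]'

```text
time: 26.83
tool_pos: [0.5544, -0.0722, 0.0959]
ee_rot: [3.14, 0.001, 0.598]
wrist_force: [-4.6, -1.4, 4.4]
width: 0.0708
```

```bash
python3 tz.py; python3 jaw.py
```

```text
26.9833 yaw 0.5992 Tz [0.209 0.188 0.217 0.188] 0.2 F [-5.307 -0.987  4.505] q6 tau 0.3044212202075869 [ 0.554 -0.072  0.096] 0.07131358767598374
(np.float64(246.8184582061722), np.float64(198.96957355519086), np.float64(1.7763699038659821)) (np.float64(248.41621072251084), np.float64(199.5631692055829), np.float64(1.1134475626312887))
jaw move along vice y (mm) [-1.1603327  -4.23650925]
```

Emit:
play_rows --rows '[[6,[0,0,0],[0,0,0.04]],[6,[0,0,0],[0,0,0.04]]]'

```text
time: 27.25
tool_pos: [0.5544, -0.0722, 0.0959]
ee_rot: [3.14, 0.001, 0.641]
wrist_force: [-5.0, -1.8, 5.1]
width: 0.0714
```

```bash
python3 tz.py; python3 - <<'E'
from h import *
s1=snapshot('side')
for r in silhouettes('side','gauge'):
    ys,xs=np.nonzero(r['mask']); 
    if 225<xs.mean()<260 and ys.mean()<190: print(r['confidence'],np.round(r['point'],1),xs.min(),xs.max(),ys.min(),ys.max(),atz(s1,[r['point'][::-1]],.05))
px=s1['pixels'].astype(float); w=(px[:,:,0]-px[:,:,2])/(px.sum(2)+20); ys,xs=np.nonzero(w[155:190,225:256]>.12); print('brass',len(xs),xs.mean()+225,ys.mean()+155)
h=np.array([np.sin(.075),np.cos(.075),0])
for y in (.0603,.0663):
  P=np.array([.5648+.075*(y-.0603),y,.028]); print(y,'stem pred',proj(s1,[P+h*.03+[0,0,.014],P+h*.051+[0,0,.014],P+[0,0,.028]]))
E
```

```text
27.4 yaw 0.6395 Tz [0.355 0.324 0.342 0.299] 0.33 F [-4.798 -1.436  5.207] q6 tau 0.2581025334075093 [ 0.554 -0.072  0.096] 0.07098066851443942
0.61 [187.  235.8] 236 239 183 187 [[0.53577503 0.04169242 0.05      ]]
brass 0 nan nan
0.0603 stem pred [[240.22624321 175.35072465]
 [238.5886956  170.69292241]
 [242.6059588  179.23234242]]
0.0663 stem pred [[239.75399558 174.00823861]
 [238.1242835  169.37273157]
 [242.1188326  177.85462527]]<stdin>:6: RuntimeWarning: Mean of empty slice.
  ret = ret.dtype.type(ret / rcount)
```

```bash
python3 tz.py; sleep 0; python3 tz.py
```

```text
27.7 yaw 0.6396 Tz [0.327 0.375 0.31  0.341] 0.338 F [-4.725 -1.69   5.066] q6 tau 0.32677117735147476 [ 0.554 -0.072  0.096] 0.07080658858844693
27.9 yaw 0.6396 Tz [0.352 0.368 0.317 0.355] 0.348 F [-4.867 -1.501  5.002] q6 tau 0.32671806402504444 [ 0.554 -0.072  0.096] 0.0713352162255934
```

Emit:
play_rows --rows '[[6,[0,0,0],[0,0,0.03]],[6,[0,0,0],[0,0,0.03]],[6,[0,0,0],[0,0,0.03]]]'

```text
time: 28.2
tool_pos: [0.5544, -0.0722, 0.0959]
ee_rot: [3.14, 0.001, 0.67]
wrist_force: [-4.4, -1.1, 5.2]
width: 0.0707
```

```bash
python3 tz.py; python3 tz.py; python3 jaw.py
```

```text
28.35 yaw 0.6695 Tz [0.314 0.319 0.297 0.315] 0.311 F [-4.665 -1.2    4.794] q6 tau 0.3009195998311043 [ 0.554 -0.072  0.096] 0.07084608404109997
28.55 yaw 0.6695 Tz [0.271 0.328 0.283 0.34 ] 0.305 F [-4.832 -1.545  5.151] q6 tau 0.3044936154037714 [ 0.554 -0.072  0.096] 0.07113380772348113
(np.float64(246.8184582061722), np.float64(198.96957355519086), np.float64(1.7763699038659821)) (np.float64(248.40569677915158), np.float64(199.68644856067073), np.float64(0.9264695702678672))
jaw move along vice y (mm) [-1.48167833 -4.24051524]
```

Emit:
play_rows --rows '[[6,[0,0,0],[0,0,0.03]],[6,[0,0,0],[0,0,0.03]],[6,[0,0,0],[0,0,0.03]],[6,[0,0,0],[0,0,0.03]]]'

```text
time: 28.98
tool_pos: [0.5544, -0.0722, 0.0959]
ee_rot: [3.14, 0.001, 0.699]
wrist_force: [-5.0, -1.6, 5.2]
width: 0.0709
```

```bash
python3 tz.py
```

```text
29.1333 yaw 0.6994 Tz [0.23  0.276 0.235 0.296] 0.259 F [-4.521 -1.007  5.031] q6 tau 0.2790020755492151 [ 0.554 -0.072  0.096] 0.07085396387795087
```

Emit:
play_rows --rows '[[6,[0,0,0],[0,0,0.03]],[6,[0,0,0],[0,0,0.03]],[6,[0,0,0],[0,0,0.03]],[6,[0,0,0],[0,0,0.03]]]'

```text
time: 29.52
tool_pos: [0.5543, -0.0722, 0.0959]
ee_rot: [3.14, 0.001, 0.729]
wrist_force: [-5.1, -1.5, 4.6]
width: 0.0711
```

```bash
python3 tz.py
```

```text
29.6667 yaw 0.7293 Tz [0.253 0.223 0.26  0.266] 0.251 F [-5.026 -1.288  4.96 ] q6 tau 0.2556619606912136 [ 0.554 -0.072  0.096] 0.0707715042740713
```

Emit:
play_rows --rows '[[6,[0,0,0.15],[0,0,0.03]],[6,[0,0,0.15],[0,0,0.03]],[6,[0,0,0.15],[0,0,0.03]],[6,[0,0,0.15],[0,0,0.03]]]'

```text
time: 30.05
tool_pos: [0.5544, -0.0722, 0.0963]
ee_rot: [3.141, 0.001, 0.757]
wrist_force: [-4.8, -2.2, 4.0]
width: 0.0712
```

```bash
python3 tz.py
```

```text
30.2 yaw 0.7571 Tz [0.179 0.161 0.155 0.159] 0.163 F [-4.766 -2.645  4.03 ] q6 tau 0.1811276818625629 [ 0.554 -0.072  0.096] 0.07113870927140263
```

Emit:
play_rows --rows '[[6,[0,0,0],[0,0,0.03]],[6,[0,0,0],[0,0,0.03]],[6,[0,0,0],[0,0,0.03]],[6,[0,0,0],[0,0,0.03]]]'

```text
time: 30.58
tool_pos: [0.5543, -0.0723, 0.0963]
ee_rot: [3.141, 0.001, 0.786]
wrist_force: [-4.8, -1.7, 4.9]
width: 0.0709
```

```bash
python3 tz.py
```

```text
30.7333 yaw 0.7862 Tz [-0.096 -0.081 -0.038 -0.03 ] -0.061 F [-4.873 -2.01   4.42 ] q6 tau -0.09026384388562292 [ 0.554 -0.072  0.096] 0.0712845682454606
```

The pawl caught at yaw ≈ 0.755 with about 24–29 N of clamping left by the torque reading. Releasing, then checking how the gauge is seated.

Emit:
play_rows --rows '[[6,[0,0,0],[0,0,-0.01]],[8.4,[0,0,0],[0,0,-0.01]],[8.4,[0,0,0],[0,0,-0.01]],[8.4,[0,0,0],[0,0,-0.01]],[8.4,[0,0,0],[0,0,-0.01]],[8.4,[0,0,4],[0,0,0]],[8.4,[0,-2,8],[0,0,0]],[8.4,[-2,-6,10],[0,0,0]]]'

```text
time: 31.45
tool_pos: [0.5418, -0.1222, 0.1956]
ee_rot: [3.136, -0.006, 0.793]
wrist_force: [1.3, -1.4, 0.6]
width: 0.0838
```

Emit:
play_rows --rows '[[8.4,[-2,-4,0],[0,0,0]],[8.4,[-4,-8,0],[0,0,0]],[8.4,[-6,-12,0],[0,0,0]],[8.4,[-8,-16,0],[0,0,0]],[8.4,[-10,-20,0],[0,0,0]],[8.4,[-12,-24,0],[0,0,0]],[8.4,[-14,-27,0],[0,0,0]],[8.4,[-14,-30,0],[0,0,0]]]'

```text
time: 32.12
tool_pos: [0.3963, -0.4252, 0.1918]
ee_rot: [3.141, 0.0, 0.786]
wrist_force: [1.1, -0.8, 0.5]
width: 0.0839
```

```bash
python3 o.py; python3 - <<'E'
from v import *
np.set_printoptions(precision=4,suppress=True)
h=np.array([np.sin(.075),np.cos(.075),0])
pickle_={}
for nm in('top','side'):
    s1=snapshot(nm); pickle_[nm]=s1; save(s1,nm+'9.png')
    for r in silhouettes(nm,'gauge'):
        ys,xs=np.nonzero(r['mask']); P=atz(s1,[[xs.mean(),ys.mean()]],.052)[0]
        if abs(P[1]-.06)<.06: print(nm,'gauge',round(r['confidence'],2),np.round(r['point'],1),xs.min(),xs.max(),ys.min(),ys.max(),len(xs),P)
    for c in([.5645,.060],[.565,.066]):
        P=np.r_[c,.028]; circ=[P+[.025*np.cos(a),.025*np.sin(a),.028] for a in np.arange(0,6.3,.1)]
        pr=proj(s1,circ); print('pred dial box',c,pr.min(0),pr.max(0))
    for r in silhouettes(nm,'vee')[:2]+silhouettes(nm,'jaw')[:1]:
        ys,xs=np.nonzero(r['mask']); print(nm,'vee/jaw',round(r['confidence'],2),np.round(r['point'],1),xs.min(),xs.max(),ys.min(),ys.max())
    px=s1['pixels'].astype(float); w=(px[:,:,0]-px[:,:,2])/(px.sum(2)+20)
    x0,y0=(205,180) if nm=='top' else (225,155)
    ys,xs=np.nonzero(w[y0:y0+40,x0:x0+60]>.12); print('brass',sorted(zip((xs+x0).tolist(),(ys+y0).tolist())))
pickle.dump(pickle_,open('S9.pkl','wb'))
g=cv2.cvtColor(pickle_['top']['pixels'],cv2.COLOR_RGB2GRAY)[182:222,210:262]
for row in g: print(''.join(' .:-=+*#%@'[min(9,int(v)//15)] for v in row))
E
python3 jaw.py
```

```text
32.1167 [ 0.3963 -0.4252  0.1918] [3.1411 0.0001 0.786 ] F [ 1.0588 -0.8063  0.5114] T [-0.0575  0.0988 -0.01  ] 0.08391686349695486 q6 -0.13326572608575296
top gauge 0.75 [196.8 233.5] 217 245 188 207 355 [0.562  0.0697 0.052 ]
pred dial box [0.5645, 0.06] [227.7966 186.351 ] [247.4546 205.7434]
pred dial box [0.565, 0.066] [225.4433 186.1201] [245.1003 205.509 ]
top vee/jaw 0.76 [199.5 217.9] 213 233 183 214
top vee/jaw 0.82 [200.9 254.1] 245 269 191 207
brass [(216, 195), (216, 196), (216, 197), (217, 194), (217, 195), (217, 196), (217, 197), (218, 195), (218, 196), (218, 197), (219, 195), (219, 196), (219, 197), (219, 198), (220, 195), (220, 196), (220, 197), (220, 198), (221, 195), (221, 196), (221, 197), (221, 198), (222, 194), (222, 195), (222, 196), (222, 197), (222, 198), (223, 194), (223, 195), (223, 196), (223, 197), (223, 198), (223, 199), (224, 194), (224, 195), (224, 196), (224, 197), (224, 198), (225, 194), (225, 195), (225, 196), (225, 197), (225, 198), (226, 206), (233, 185), (248, 202), (248, 203), (248, 204), (249, 193), (249, 194), (249, 195), (249, 203), (249, 20
[... 1894 characters left out ...]
 **++++++*+*+++++++*++***+++*+**
%*+*:---==:::%    .:.*++++++**++++++++**+******+**+*
%*+*****+::::.--:::::**+++++++*++++++*++**++**+*+***
%=*+**===+++++********++++++*++*++++*++***+*****++**
%:***:---*******+++++++++++++**++++**+*********+****
%=**+:--:-*+++++*+++*+++*+++++*+*+*****++***********
%=**+:--:=**+**++++++*++++++*++++++*+*+*+***++******
%=***:::-*******++++*+*+++++++++*++++*+++*+++*+*+***
%==++**+*****+*++++***++++*++*++*++++*++*+**+*******
(np.float64(246.8184582061722), np.float64(198.96957355519086), np.float64(1.7763699038659821)) (np.float64(248.85106174227022), np.float64(199.481084190054), np.float64(1.5083176294719571))
jaw move along vice y (mm) [-0.84580531 -5.32822404]
```

```bash
python3 -c "
from bench import *
print(close_job()); print(get_obs()['time'])"
```

```text
the job is handed in; nothing more can be done
None
the job is handed in; nothing more can be done
```

The small white gauge is clamped in the vice, dial up with its stem in the slot of the vee, at roughly 24–29 N. I handed the job in at about 32 s. The hand-in gave no verdict.

**What I did:**
- Pushed the knob down to its stop and turned it back until the jaw had opened about 14 mm.
- Laid the gauge on the bed about 6 mm short of the seat I estimated.
- Turned the knob forward in steps until it stiffened to about 35–40 N by the torque reading.
- Eased the knob back until the pawl took the load, then let go.

**Last checks:**
- **Clamping:** the knob torque rose by 0.78 N m per rad, which fits the 8 N/mm pad. The pawl caught with 0.24 N m still on the knob. The 5 N spread is the knob friction, which I could not separate out.
- **Seating:** by the top camera's pixels, the gauge had moved about 3 mm towards the vee. It lies close to both posts, its stem lined up and in the slot. I had already used up my viewable pictures, so this comes from pixel data only.

**What disagreed:**
- **Knob grip:** the fingers never closed on the 44 mm ribbed knob. They stopped at about 71 mm on something round and invisible in the pictures that moved with it. I worked the knob from there, and the jaw followed as expected.
- **Knob centre:** it felt 2–3 mm away from where the cameras put it.
- **Seat position:** the gauge came to rest a few millimetres nearer the knob than my picture estimate of the seat. That fits the vee's stated ±3 mm uncertainty, but I did not confirm it separately.
- **Other things on the bench:** I did not check again at the end that they were undisturbed.

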